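Clamp a stack of plywood plates in a wedge jig

TASK

Stack all the plywood plates flat on one another in the pocket of the wooden clamping jig, lengthwise between its sliding jaw and the far fence, and tap the stack sideways until every edge is flush against the side stop. Then lay the wedge in the tapered channel, thin end first and its straight side to the jaw, and tap it home until it stops and the jaw holds the whole stack tight against the fence. Leave the other things on the table where they are.

Things in the scene. Friction and masses are not known exactly. Their poses are not given: they have to be found in the camera images.
- jig: wooden clamping jig fixed to the table. Origin: on the table under the middle of its 150 mm wide board; x from the jaw to the far fence (roughly away from the robot), y left, z up. All jig points share these axes. The board, 12 mm thick (its top is the bed), covers x -100 to 125, y -75 to 75 mm; a tongue at x -100 to -5 runs on to y = 150 mm
- fence_face (a point): on the bed at the foot of the far fence's inner face (jig x = 110 mm); the fence spans jig y -72 to 43 mm and is 44 mm high above the bed. The pocket is the bed between this face and the jaw, open on the left
- stop_face (a point): on the bed at the foot of the side stop's inner face (jig x 66, y -60 mm), which closes the pocket on the right; it spans jig x 22 to 110 mm and is 44 mm high. A plate flush here and tight on the fence has its centre at jig x 60, y -30 mm. Fingers on its long edges do not fit between plate and stop unless its centre is left of about jig y = 5 mm: set it down there, push it over later
- jaw (a joint): slide of the jaw along the jig's +x towards the far fence, in m: 0 = open (112 mm between jaw and fence), starts at 0 to 0.003; about 0.012 = tight on the 100 mm plates; it stays where it is left (light friction, 1.5 N)
- jaw_face (a point): middle of the jaw's upright face towards the plates, 34 mm above the table. The jaw is 105 mm wide (jig y -61 to 44): an upright plate 12 mm thick, 44 mm high above the bed, with a foot 30 mm deep behind it, 25 mm high. The wedge's straight side bears on the back of the foot, 42 mm behind this face
- cheek_mouth (a point): left end of the fixed cheek's inner face, on the bed (jig x -73.5, y 45 mm). The cheek, 24 mm high, is nearest the robot; its face runs from here to jig x -45, y -70 mm, a taper of 1 in 4. The wedge's channel is the bed between cheek and jaw: wide here on the left, where the wedge enters thin end first, moving to -y
- wedge_home (a point): where the point wedge_rib is, with its axes along the jig's, when the wedge is fully home on a tight stack (jig x -48, y 15, z 48 mm). With the jaw open the wedge can be let down freely on the bed with its point 88 mm in +y and 17 mm in -x from here (5 mm clear on either side), then pushed to -y
- wedge_rib (a point): wooden wedge, 84 to 168 g; stands as it must stand in the jig. Point: centre of its top rib (18 mm wide in x, 70 long in y, 20 high; hold it across x), 36 mm above its underside. Body 26 mm high: thin end at y -80 (14 mm wide), thick end at y +50 mm (46.5 wide); +x side straight at x +16, -x side tapers 1 in 4. Waxed; it slides at 1 to 6 N, 12 to 20 N on the thick end seats it
- plate_1_c (a point): one of three or four equal plywood plates (None if absent this time), 100 x 60 x 10 mm, about 60 g, lying flat on the table. Point: its centre, 5 mm above its underside; x along its 100 mm length, y along its 60 mm width, z up. A half turn looks the same. A push of 3 N or less slides the stack
- plate_2_c (a point): one of three or four equal plywood plates (None if absent this time), 100 x 60 x 10 mm, about 60 g, lying flat on the table. Point: its centre, 5 mm above its underside; x along its 100 mm length, y along its 60 mm width, z up. A half turn looks the same. A push of 3 N or less slides the stack
- plate_3_c (a point): one of three or four equal plywood plates (None if absent this time), 100 x 60 x 10 mm, about 60 g, lying flat on the table. Point: its centre, 5 mm above its underside; x along its 100 mm length, y along its 60 mm width, z up. A half turn looks the same. A push of 3 N or less slides the stack
- plate_4_c (a point): one of three or four equal plywood plates (None if absent this time), 100 x 60 x 10 mm, about 60 g, lying flat on the table. Point: its centre, 5 mm above its underside; x along its 100 mm length, y along its 60 mm width, z up. A half turn looks the same. A push of 3 N or less slides the stack
- sanding_block: bystander: cork sanding block, 48 x 76 x 25 mm; origin at the centre of its underside
- marker: bystander: felt marker, 20 x 140 x 22 mm, lying along its y; origin at the centre of its underside
- combination_pliers: bystander: pliers with red handles, 59 x 184 x 15 mm, along y; origin at the centre of its underside
- screw_box_a: bystander: small brown carton, 48 x 70 x 34 mm; origin at the centre of its underside
There are look-alikes about, which are no part of the job. There is more than one size of the part that bears wedge_rib; the job needs the larger.

How it is judged (in metres and radians):
On the way, in this order (a step that is already met when the one before it is completed fails the run):
1. all the plates lie stacked in the pocket, flush against the side stop (y of plate_1_c in the frame of jig between -0.034 and -0.0265 m and x of plate_1_c in the frame of jig between 0.045 and 0.0635 m and angle between the x axis of each of plate_1_c, plate_2_c, plate_3_c, plate_4_c and the x axis of jig, either way round below 0.06 rad and angle between each of plate_1_c, plate_2_c, plate_3_c, plate_4_c's own z axis and vertical below 0.1 rad and height (world z) of each of plate_1_c, plate_2_c, plate_3_c, plate_4_c below 0.054 m and y of plate_2_c in the frame of jig between -0.034 and -0.0265 m and x of plate_2_c in the frame of jig between 0.045 and 0.0635 m and y of plate_3_c in the frame of jig between -0.034 and -0.0265 m and x of plate_3_c in the frame of jig between 0.045 and 0.0635 m and y of plate_4_c in the frame of jig between -0.034 and -0.0265 m and x of plate_4_c in the frame of jig between 0.045 and 0.0635 m), for 0.2 s.
2. the wedge is tapped home and the jaw is tight on the stack (value of joint jaw above 0.0105 m and y of wedge_rib in the frame of jig below 0.023 m and x of wedge_rib in the frame of jig between -0.053 and -0.043 m and height (world z) of wedge_rib below 0.052 m and angle between the y axis of wedge_rib and the y axis of jig, either way round below 0.06 rad and angle between wedge_rib's own z axis and vertical below 0.1 rad), for 0.2 s.
At the end, for the whole second after the job is handed in: every plate lies flat in the stack, within 3.5 mm of the side stop and of the far fence and square to the jig within 0.06 rad; the jaw has closed at least 10.5 mm and the wedge stands in the channel within 8 mm of its home position; all at rest (all of step 2 and y of plate_1_c in the frame of jig between -0.034 and -0.0265 m and x of plate_1_c in the frame of jig between 0.0565 and 0.0635 m and angle between the x axis of each of plate_1_c, plate_2_c, plate_3_c, plate_4_c and the x axis of jig, either way round below 0.06 rad and angle between each of plate_1_c, plate_2_c, plate_3_c, plate_4_c's own z axis and vertical below 0.1 rad and height (world z) of each of plate_1_c, plate_2_c, plate_3_c, plate_4_c below 0.054 m and y of plate_2_c in the frame of jig between -0.034 and -0.0265 m and x of plate_2_c in the frame of jig between 0.0565 and 0.0635 m and y of plate_3_c in the frame of jig between -0.034 and -0.0265 m and x of plate_3_c in the frame of jig between 0.0565 and 0.0635 m and y of plate_4_c in the frame of jig between -0.034 and -0.0265 m and x of plate_4_c in the frame of jig between 0.0565 and 0.0635 m and linear speed of wedge below 0.01 m/s); the robot touches nothing.
It fails at once if a bystander is moved more than 30 mm (distance of any of sanding_block, marker, combination_pliers, screw_box_a from where it was at the start of the episode above 0.03 m).
Of plate_1, plate_2, plate_3, plate_4 only 3 to 4 are there at a start; the rules pass over those that are not, and their reading is None.
At some moment in a run one of plate_1, plate_2, plate_3, plate_4, wedge may be knocked a few centimetres aside while the robot is not near it.
It also fails if it takes over 210 s, if anything falls off the work surface, if the arm or the gripper's body presses on something with over 40 N, if the wrist force passes 120 N, or if a joint passes its speed limit or range.

ROBOT

A 6-joint arm with a two-finger parallel gripper is mounted at the origin on a cart in front of the work surface, level with it; the furniture and walls round the work are solid. World frame = base frame: x ahead of the robot, y to its left, z up, the work surface at z = 0. Lengths are in mm, angles in rad, forces in N, time in s.
With the tool pointing down it reaches from about 350 to 775 mm from the base axis. Payload 7.3 kg.
Tool frame: the origin (TCP) lies between the finger pads; the fingertips stand 14 mm ahead of it and the grasp point (between the pads) lies 5 mm behind it; z points along the fingers, y is the line along which they close (so a half turn about z gives the same grasp; the last joint's range is limited). The gripper opens to 92 mm and grips with 3 to 60 N. Pads are 19 mm wide; open, the fingers measure 130 mm over their backs; the gripper's body (75 mm by 190 mm) begins 47 mm behind the grasp point.
Start: joints at [1.165, 0.342, 1.524, -0, 1.275, -0.146], TCP at [134.849, 507.404, 240.741] pointing down, gripper open.
Joint ranges: [-2.53, 2.53], [-0.77, 2.02], [0.04, 2.7], [-1, 4.14], [0.28, 2.66], [-3.11, 3.11]. Speed limits (rad/s): [2.57, 2.57, 3.14, 3.14, 3.14, 3.14].

INTERFACE

Orientations are given as [roll, pitch, yaw] about the fixed x, y, z axes, in that order (R = Rz(yaw) Ry(pitch) Rx(roll)).
In Python, from plant import get_obs, cams, close_job gives the robot as it stands. The module is installed in compiled form; this text tells all that it offers.
- The arm moves only by the shell command python3 -m creep 'ROWS'. ROWS is JSON, a list of rows, each an object of numbers: "hand": the opening, from 0 (shut) to 1 (fully open); "tx", "ty", "tz": the shift along the tool's x, y, z in m; "spin": the turn about the tool's z in degrees. In form: [{"hand": .., "tx": .., "ty": .., "tz": .., "spin": ..}, ...]. A call has 1 to 5 rows; each row shifts and turns the commanded pose from where the row before left it, along the tool's axes as they then stand; what a row does not reach is not made up. A row lasts 1/8 s, in which the tool goes at most 62.5 mm and 10.7 degrees, less where a joint would pass 70% of its speed; a pose out of reach is approached as far as the arm can. A call is refused whole if a number of a shift passes 0.0625 or a number of a turn 10.7, either way. A call with a gripper value outside its range is refused whole. The fingers move at their own pace and stop on an object; the grip force is fixed at half the most. Time passes only in rows, so rows that do not move let the fingers close. It gives the time, the measured TCP pose, the force, the opening and the grip force at its end, in the units of the state.
- get_obs(): the state, without advancing time (a new reading comes with each control period).
- cams.capture(name): name is "scene" or "top" or "wrist"; returns a dict with "color" (400x640x3 uint8, red, green, blue), "K" (3x3 intrinsics, pixels), "k1" (the pictures are not rectified: a ray, as slopes to the right and down, at radius r is drawn at 1 + k1 r^2 times it, then the intrinsics apply), "R" (3x3) and "t" (3): a world point X has camera coordinates R X + t. Camera axes: x right, y down, z forward; pixel columns grow to the right and rows downward; lengths in mm; the calibration is good to about 2 mm. A picture is of the moment at which its call begins. There is no depth.
- close_job(): hands the job in; it is judged then, once.
The state is a dict: "time": time; "joint_positions": joint angles; "dq": joint speeds; "tau": joint torques, N m; "tool_pos": TCP position; "tcp_rot": TCP orientation; "contact_force": force on the tool from outside, world axes, zero at the start; "moment": the same for the moment, N m; "grip_width": finger opening in mm; "finger_force": force on a finger pad.
Only numpy, scipy, OpenCV 4.12 (cv2) and the standard library are available. Lean on these libraries where they do the work, as an engineer would, in place of code of your own. Each camera call takes 0.05 s, during which the arm holds its last target. There are 200 camera calls.

## Working session

There is one attempt and no reset: what is moved stays moved. The work goes in short steps, Python scripts to look and compute and a shell command to move; the robot and the scene stay as the last step left them, time stands still between calls to the robot, and variables do not carry over. Pictures are saved under pics/ and viewed, at most 14 in all, crops included, and the job is handed in when it is done.

```bash
mkdir -p pics; python3 - <<'E'
from plant import get_obs,cams
import cv2
o=get_obs();print({k:o[k] for k in('time','tool_pos','tcp_rot','grip_width','contact_force')})
for n in('top','scene'):
    c=cams.capture(n);cv2.imwrite(f'pics/{n}0.png',c['color'][:,:,::-1]);print(n,c['K'].tolist(),c['k1'],c['R'].round(4).tolist(),c['t'])
E
```

```text
{'time': 0.0, 'tool_pos': array([134.71015289, 507.02220237, 240.04367121]), 'tcp_rot': array([-3.14003983e+00, -1.83411204e-04,  2.88180217e+00]), 'grip_width': 91.64980141180527, 'contact_force': array([ 0.43591655, -0.121882  , -0.09247068])}
top [[398.84556850292915, 0.0, 322.05563612209147], [0.0, 398.84556850292915, 199.9879734937899], [0.0, 0.0, 1.0]] 0.028174921045606482 [[0.026, -0.9997, 0.0004], [-0.9888, -0.0257, -0.1469], [0.1469, 0.0034, -0.9892]] [-129.3688117   569.7881784  1201.17753465]
scene [[459.4467368400122, 0.0, 319.3894378288447], [0.0, 459.4467368400122, 204.75814348456012], [0.0, 0.0, 1.0]] -0.03636947345725748 [[0.816, -0.5778, -0.0173], [-0.3088, -0.4104, -0.8581], [0.4887, 0.7055, -0.5133]] [-524.16710959  209.59289088 1644.91858855]
```

View pics/top0.png

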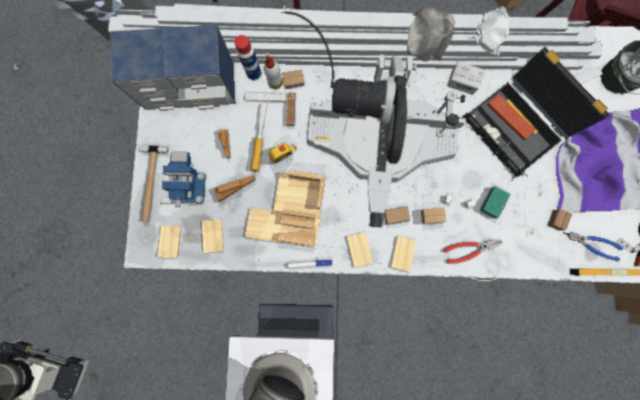

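View pics/scene0.png

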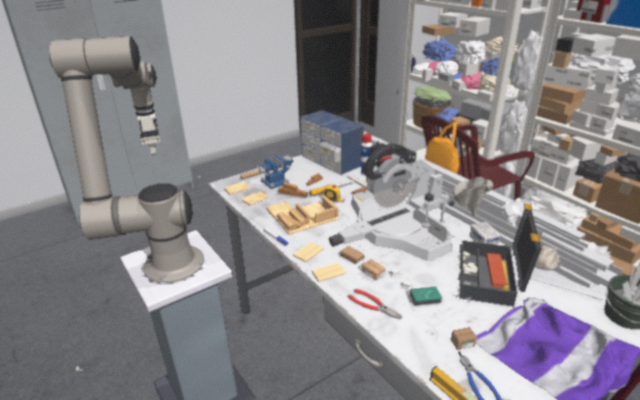

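The top view shows four plates, near (168,242), (212,236), (359,250) and (403,253). The jig is around (285,210). The larger wedge is near (235,187) and the smaller one near (224,143). I'll measure these next.

```bash
cat > h.py <<'E'
import numpy as np,cv2,math
from plant import get_obs,cams
def dist(c): return np.array([c['k1'],0,0,0,0.])
def ray(c,p):
    # the model is distorted = ideal*(1+k1 r^2); r taken on the ideal ray
    q=cv2.undistortPoints(np.array(p,float).reshape(-1,1,2),c['K'],dist(c)).reshape(-1,2)
    d=np.c_[q,np.ones(len(q))]@c['R']; o=-c['R'].T@c['t']
    return o,d
def px2w(c,p,z):
    o,d=ray(c,p); return o+d*((z-o[2])/d[:,2])[:,None]
def w2px(c,X):
    return cv2.projectPoints(np.array(X,float).reshape(-1,1,3),cv2.Rodrigues(c['R'])[0],np.array(c['t'],float),c['K'],dist(c))[0].reshape(-1,2)
def rect(cnt_w):
    (cx,cy),(a,b),an=cv2.minAreaRect(cnt_w[:,:2].astype(np.float32))
    if a<b: a,b,an=b,a,an+90
    return np.array([cx,cy,a,b,(an+90)%180-90])   # angle of long side, deg
def blobs(c,z,mask,amin=150):
    out=[]
    for k in cv2.findContours(mask,cv2.RETR_EXTERNAL,cv2.CHAIN_APPROX_NONE)[0]:
        if cv2.contourArea(k)>amin:
            out.append((rect(px2w(c,k.reshape(-1,2),z)),k))
    return out
def plan(x,y,z=None,yaw=None):
    "shift in tool axes and spin (deg) from the present measured pose"
    o=get_obs();p=o['tool_pos'];ps=o['tcp_rot'][2]
    dx,dy=x-p[0],y-p[1]
    print('from',p.round(1),'yaw',round(math.degrees(ps),1),'-> tx %.1f ty %.1f'%(dx*math.cos(ps)+dy*math.sin(ps),dx*math.sin(ps)-dy*math.cos(ps)),
      'tz %.1f'%(p[2]-z) if z is not None else '', 'spin %.1f'%(((math.degrees(ps)-yaw+90)%180)-90) if yaw is not None else '')
E
python3 - <<'E'
from h import *
c=cams.capture('top');im=c['color'][:,:,::-1].copy()
hsv=cv2.cvtColor(im,cv2.COLOR_BGR2HSV)
m=cv2.inRange(hsv,(10,60,120),(30,255,255))
m[:120]=0;m[275:]=0
for r,k in blobs(c,10,m,60): print(r.round(1),k.reshape(-1,2).mean(0).round())
for p in [(168,242),(403,253),(275,210)]:
    w=px2w(c,[p],0);print(w.round(1),w2px(c,w))
crop=im[110:280,130:480];cv2.imwrite('pics/t1.png',cv2.resize(crop[:,:200],None,fx=4,fy=3.5*4/3.5*0.85,interpolation=cv2.INTER_CUBIC))
E
```

```text
[  380.9 -1069.2    44.6    15.1   -88.1] [632. 271.]
[ 378.8 -959.2   97.8   18.2  -88.1] [595. 271.]
[ 414.5 -372.    97.9   58.9  -11.4] [403. 254.]
[ 424.8 -234.5   97.7   59.4   15.1] [359. 249.]
[434.  363.2  97.7  61.4  -2.1] [169. 241.]
[456.  229.9  98.9  61.    7.2] [212. 235.]
[ 537.1 -870.7   55.2   38.4  -22.6] [562. 219.]
[ 538.  -471.    67.    44.1  -83.7] [434. 215.]
[ 535.9 -353.6   72.2   43.5  -78.1] [397. 215.]
[619.2 169.3 133.3  41.1 -61.2] [233. 186.]
[556.7   2.5 232.7 224.8  -6.8] [289. 210.]
[610.  440.1 222.   23.5  -1.7] [149. 186.]
[740.5  23.2  89.1  38.6 -64.1] [282. 150.]
[723.7 102.1 107.4  29.8  -5. ] [257. 154.]
[755.6 212.   94.3  33.    9.4] [225. 142.]
[[432.4 368.8   0. ]] [[168. 242.]]
[[ 416.7 -374.2    0. ]] [[403. 253.]]
[[542.8  35.8   0. ]] [[275. 210.]]
```

View pics/t1.png

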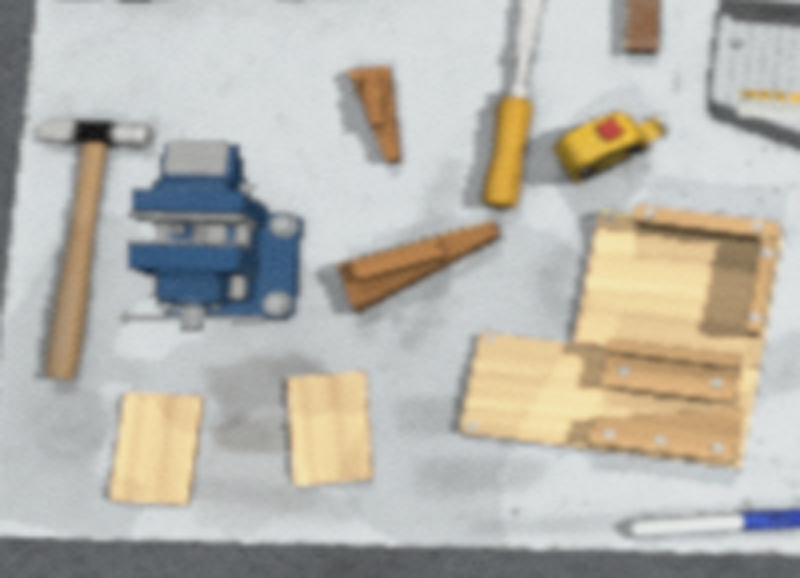

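```bash
python3 - <<'E'
from h import *
c=cams.capture('top');im=c['color'][:,:,::-1].copy()
hsv=cv2.cvtColor(im,cv2.COLOR_BGR2HSV)
m=cv2.inRange(hsv,(10,60,100),(30,255,255));m[:120]=0;m[275:]=0
for r,k in blobs(c,12,m,5000):
    a=cv2.approxPolyDP(k,4,True).reshape(-1,2);print(np.c_[a,px2w(c,a,12).round(1)])
w=cams.capture('wrist');print(-w['R'].T@w['t'],w['R'].round(3).tolist(),w['K'][0,0],w['k1'])
plan(500,30,330,173)
E
```

```text
[ 69.05567348 524.66538965 383.98225494] [[0.258, 0.966, -0.002], [0.934, -0.249, 0.256], [0.247, -0.067, -0.967]] 284.95275858735954 -0.03141714420822863
from [134.8 507.2 240.4] yaw 165.1 -> tx -475.6 ty -367.4 tz -89.6 spin -7.9
```

```bash
python3 -m creep '[{"hand":1,"tx":-0.0475,"ty":-0.0367,"tz":0.002},{"hand":1,"tx":-0.0475,"ty":-0.0367,"tz":0.002},{"hand":1,"tx":-0.0475,"ty":-0.0367,"tz":0.002},{"hand":1,"tx":-0.0475,"ty":-0.0367,"tz":0.002},{"hand":1,"tx":-0.0475,"ty":-0.0367,"tz":0.002}]'
python3 -m creep '[{"hand":1,"tx":-0.0475,"ty":-0.0367,"tz":0.002},{"hand":1,"tx":-0.0475,"ty":-0.0367,"tz":0.002},{"hand":1,"tx":-0.0475,"ty":-0.0367,"tz":0.002},{"hand":1,"tx":-0.0475,"ty":-0.0367,"tz":0.002},{"hand":1,"tx":-0.0475,"ty":-0.0367,"tz":0.002}]'
python3 -m creep '[{"hand":1,"spin":-8},{"hand":1},{"hand":1}]'
python3 - <<'E'
from h import *
plan(500,30,220,173)
w=cams.capture('wrist');cv2.imwrite('pics/w1.png',w['color'][:,:,::-1]);np.savez('w1.npz',**w)
E
```

```text
from [134.8 507.2 240.4] yaw 165.1 -> tx -475.6 ty -367.4 tz 20.4 spin -7.9invalid input at $[0]: expected keys hand, tx, ty, tz, spin
invalid input at $[0]: expected keys hand, tx, ty, tz, spin
invalid input at $[0]: expected keys hand, tx, ty, tz, spin
```

View pics/w1.png

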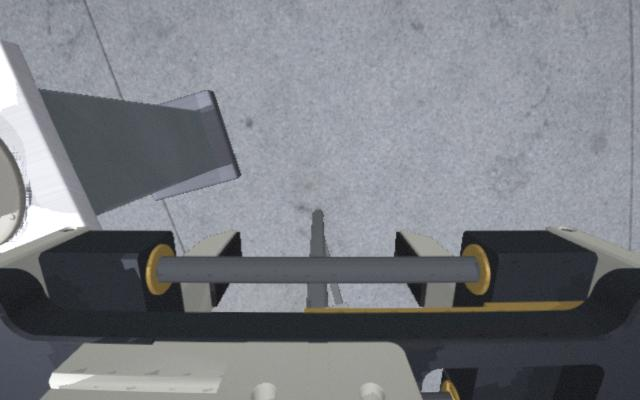

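The wrist camera sits on the base side of the tool, so I need to stand further out to see the jig. Rows also need every key.

```bash
python3 -m creep '[{"hand":1,"tx":-0.0475,"ty":-0.0367,"tz":0,"spin":0},{"hand":1,"tx":-0.0475,"ty":-0.0367,"tz":0,"spin":0},{"hand":1,"tx":-0.0475,"ty":-0.0367,"tz":0,"spin":0},{"hand":1,"tx":-0.0475,"ty":-0.0367,"tz":0,"spin":0},{"hand":1,"tx":-0.0475,"ty":-0.0367,"tz":0,"spin":0}]'
python3 -m creep '[{"hand":1,"tx":-0.0475,"ty":-0.0367,"tz":0,"spin":0},{"hand":1,"tx":-0.0475,"ty":-0.0367,"tz":0,"spin":0},{"hand":1,"tx":-0.0475,"ty":-0.0367,"tz":0,"spin":0},{"hand":1,"tx":-0.0475,"ty":-0.0367,"tz":0,"spin":0},{"hand":1,"tx":-0.0475,"ty":-0.0367,"tz":0,"spin":-8}]'
python3 -m creep '[{"hand":1,"tx":-0.045,"ty":0,"tz":0,"spin":0},{"hand":1,"tx":-0.045,"ty":0,"tz":0,"spin":0},{"hand":1,"tx":0,"ty":0,"tz":0,"spin":0},{"hand":1,"tx":0,"ty":0,"tz":0,"spin":0}]'
python3 - <<'E'
from h import *
plan(590,35,240,173)
w=cams.capture('wrist');cv2.imwrite('pics/w1.png',w['color'][:,:,::-1]);np.savez('w1.npz',**w)
E
```

```text
time: 0.92
tool_pos: [318.2, 267.5, 241.0]
tcp_rot: [3.141, 0.001, 2.882]
contact_force: [0.7, 1.1, 0.3]
grip_width: 92.1
finger_force: 0.0
time: 1.55
tool_pos: [500.6, 28.9, 240.8]
tcp_rot: [3.141, 0.0, 3.024]
contact_force: [0.7, 1.3, 0.5]
grip_width: 91.5
finger_force: 0.0
time: 2.05
tool_pos: [588.1, 20.1, 240.2]
tcp_rot: [3.142, -0.002, 3.022]
contact_force: [-0.2, -0.2, 0.5]
grip_width: 91.7
finger_force: 0.0
from [588.1  20.1 240.2] yaw 173.1 -> tx -0.1 ty 15.0 tz 0.2 spin 0.1
```

View pics/w1.png

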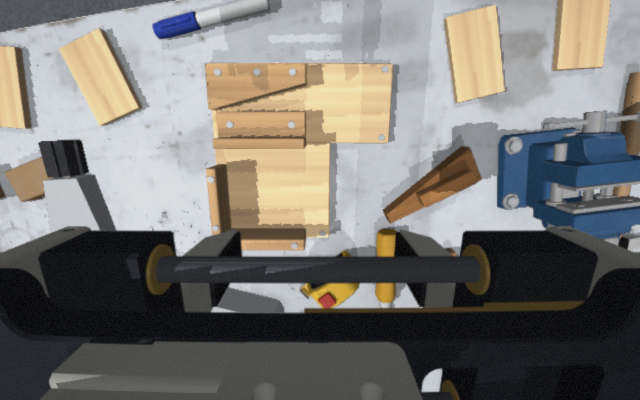

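The wrist view shows the jig clearly. The board corners are at about (392,65), (389,143), (330,143) and (328,236). The wedge runs from (388,217) at its thin end to (475,160). I'll fit the jig pose and the wedge.

```bash
cat >> h.py <<'E'
def fit2(J,W):
    "rigid 2D fit jig->world, mm; returns x,y,deg,residuals"
    J=np.array(J,float);W=np.array(W,float);a=J-J.mean(0);b=W-W.mean(0)
    t=math.atan2((a[:,0]*b[:,1]-a[:,1]*b[:,0]).sum(),(a*b).sum());R=np.array([[math.cos(t),-math.sin(t)],[math.sin(t),math.cos(t)]])
    o=W.mean(0)-R@J.mean(0);return o,math.degrees(t),(J@R.T+o-W)
E
python3 - <<'E'
from h import *
w=dict(np.load('w1.npz'));im=w['color'][:,:,::-1].copy();g=cv2.cvtColor(im,cv2.COLOR_BGR2GRAY)
P=np.array([[392,65],[389,143],[330,143],[328,236]],np.float32).reshape(-1,1,2)
cv2.cornerSubPix(g,P,(5,5),(-1,-1),(3,50,.01));P=P.reshape(-1,2);print(P.round(1).tolist())
W=px2w(w,P,12);print(W.round(1).tolist())
J=[[-100,150],[-5,150],[-5,75],[125,75]]
o,t,r=fit2(J,W[:,:2]);print(o,t,r.round(1).tolist())
R=np.array([[math.cos(math.radians(t)),-math.sin(math.radians(t))],[math.sin(math.radians(t)),math.cos(math.radians(t))]])
def pj(X): X=np.array(X,float);return np.c_[X[:,:2]@R.T+o,X[:,2]]
print('pred fence top, stop, cheek mouth top, jaw:',w2px(w,pj([[110,43,56],[22,-60,56],[-73.5,45,36],[0,44,56],[-42,44,37]])).round())
for n in('w1',):
  hsv=cv2.cvtColor(im,cv2.COLOR_BGR2HSV);m=cv2.inRange(hsv,(5,90,50),(18,255,255));m[:140]=0;m[225:]=0;m[:,:380]=0;m[:,485:]=0
  for r,k in blobs(w,26,m,200): 
    print(r.round(1));a=cv2.approxPolyDP(k,2,True).reshape(-1,2);print(np.c_[a,px2w(w,a,26).round(1)])
c=cams.capture('top');h=cv2.cvtColor(c['color'],cv2.COLOR_RGB2HSV);m=cv2.inRange(h,(10,60,120),(30,255,255));m[:220]=0;m[275:]=0
for r,k in blobs(c,10,m): print(r.round(1))
big=cv2.resize(im[130:235,370:500],None,fx=6,fy=5.7,interpolation=cv2.INTER_CUBIC);cv2.imwrite('pics/wedge.png',big)
E
```

```text
[[392.5, 63.70000076293945], [387.3999938964844, 142.0], [328.8999938964844, 142.6999969482422], [327.5, 234.1999969482422]]
[[455.8, 126.6, 12.0], [547.9, 114.5, 12.0], [539.9, 40.0, 12.0], [663.6, 24.2, 12.0]]
[533.13482882 -34.70141501] -7.6352068326179925 [[-1.9, 0.7], [0.2, 0.1], [-1.8, 0.3], [3.4, -1.2]]
pred fence top, stop, cheek mouth top, jaw: [[302. 238.]
 [213. 166.]
 [305.  81.]
 [303. 147.]
 [304. 109.]]
[607.7 159.6 129.3  50.8 -68.6]
[[470.  150.  568.7 213.8  26. ]
 [464.  147.  564.1 206.2  26. ]
 [458.  149.  565.7 198.7  26. ]
 [386.  207.  629.9 104.4  26. ]
 [384.  212.  636.3 101.4  26. ]
 [390.  222.  651.1 108.5  26. ]
 [480.  179.  607.2 227.2  26. ]]
[ 378.8 -959.2   97.8   18.2  -88.1]
[ 414.3 -371.2   97.6   58.1  -11.8]
[ 424.7 -234.4   97.7   57.7   15.1]
[434.1 363.   97.1  61.   -2.1]
[470.3 -30.2 148.3  82.  -88.5]
```

View pics/wedge.png

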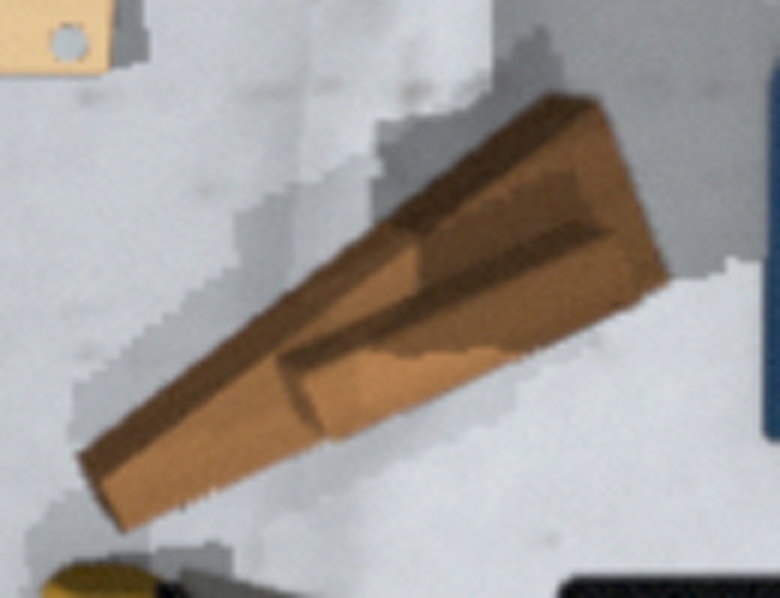

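```bash
python3 -m creep '[{"hand":1,"tx":-0.025,"ty":0.02,"tz":0,"spin":0},{"hand":1,"tx":-0.025,"ty":0.0,"tz":0,"spin":0},{"hand":1,"tx":0,"ty":0,"tz":0,"spin":0},{"hand":1,"tx":0,"ty":0,"tz":0,"spin":0}]'
python3 - <<'E'
from h import *
w=cams.capture('wrist');np.savez('w2.npz',**w);im=w['color'][:,:,::-1]
cv2.imwrite('pics/w2.png',cv2.resize(im[20:230,180:450],None,fx=2.9,fy=2.85,interpolation=cv2.INTER_CUBIC))
E
```

```text
time: 2.65
tool_pos: [639.9, 34.0, 241.0]
tcp_rot: [3.142, -0.001, 3.022]
contact_force: [-0.1, 0.3, -0.4]
grip_width: 91.4
finger_force: 0.0
```

View pics/w2.png

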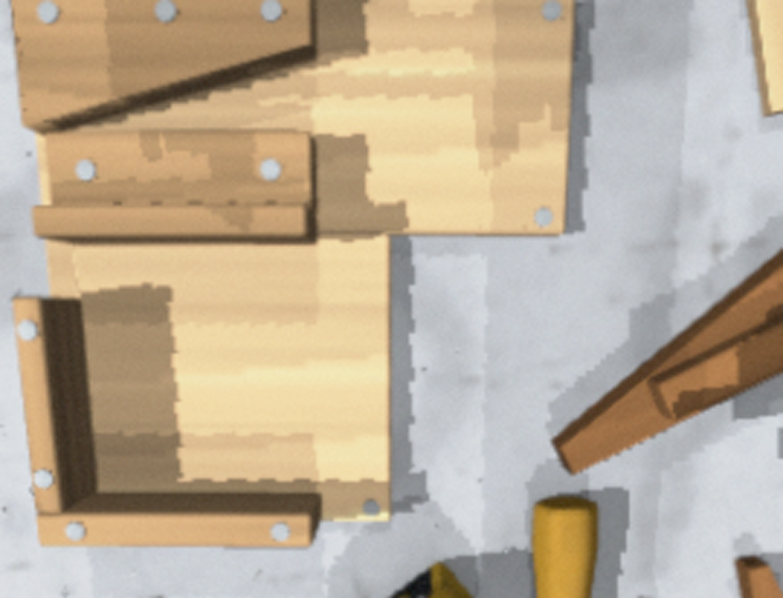

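The second wrist view shows the fence, stop, jaw and board edges. I'll fit the jig from those corners at their known heights.

```bash
python3 - <<'E'
from h import *
w=dict(np.load('w2.npz'))
L=[((566,234),(-5,150,12)),((389,236),(-5,75,12)),((388,520),(125,75,12)),((311,515),(110,43,56)),((311,546),(125,43,56)),((44,297),(22,-60,56)),((62,513),(110,-60,56)),((313,47),(-73.5,45,36))]
W=[];J=[]
for p,j in L:
    W.append(px2w(w,[(p[0]/2.9+180-.33,p[1]/2.85+20-.33)],j[2])[0,:2]);J.append(j[:2])
o,t,r=fit2(J,W);print(o,t);print(r.round(1).tolist())
R=np.array([[math.cos(math.radians(t)),-math.sin(math.radians(t))],[math.sin(math.radians(t)),math.cos(math.radians(t))]])
for p,z in (((308,236),56),((309,132),37)):
    print('jaw jig',R.T@(px2w(w,[(p[0]/2.9+180-.33,p[1]/2.85+20-.33)],z)[0,:2]-o))
# wedge
w1=dict(np.load('w1.npz'))
f=lambda p,z:px2w(w1,[(p[0]/6+370-.4,p[1]/5.7+130-.4)],z)[0]
for n,p in dict(thin_a=(102,488),thin_b=(125,531),thick_b=(668,282),thick_a=(597,100)).items(): print(n,f(p,26).round(1))
E
```

```text
[535.65670639 -33.46537148] -7.245371572717563
[[0.5, -0.0], [-0.8, 0.9], [1.4, 0.8], [-0.3, 0.0], [1.2, 0.1], [-0.7, -1.5], [-0.0, -0.2], [-1.4, -0.2]]
jaw jig [-0.32218314 44.19407263]
jaw jig [-41.17598297  43.3270627 ]
thin_a [641.2 104.5  26. ]
thin_b [652.2 109.   26. ]
thick_b [607.5 228.4  26. ]
thick_a [565.  212.6  26. ]
```

Jig pose: (535.7, -33.5) at -7.25°, with residuals of about 1 mm. The jaw is open. The wedge rib is at about (609, 178) with yaw 20.5°. Now for plate 2.

```bash
cat >> h.py <<'E'
JO=np.array([535.7,-33.5]);JT=-7.25
def jw(x,y):
    c,s=math.cos(math.radians(JT)),math.sin(math.radians(JT));return JO[0]+c*x-s*y,JO[1]+s*x+c*y
def plates():
    c=cams.capture('top');h=cv2.cvtColor(c['color'],cv2.COLOR_RGB2HSV);m=cv2.inRange(h,(10,60,120),(30,255,255));m[:215]=0;m[275:]=0;m[:,500:]=0
    for r,k in blobs(c,10,m): print(r.round(1))
E
python3 -c "
from h import *
plates();plan(456,230,60,7.2);print(jw(55,10))"
```

```text
[ 414.3 -371.2   97.6   58.1  -11.8]
[ 424.7 -234.1   97.7   57.1   15.1]
[434.  362.9  96.9  60.9  -1.7]
[489.5  -5.7 191.8 101.8  83.5]
from [640.1  33.9 241.2] yaw 173.1 -> tx 206.2 ty 172.7 tz 181.2 spin -14.1
(np.float64(591.5222619237427), np.float64(-30.520893805673488))
```

```bash
python3 -m creep '[{"hand":1,"tx":0.0412,"ty":0.0345,"tz":0.02,"spin":0},{"hand":1,"tx":0.0412,"ty":0.0345,"tz":0.02,"spin":0},{"hand":1,"tx":0.0412,"ty":0.0345,"tz":0.02,"spin":0},{"hand":1,"tx":0.0412,"ty":0.0345,"tz":0.02,"spin":0},{"hand":1,"tx":0.0412,"ty":0.0345,"tz":0.02,"spin":0}]'
python3 -m creep '[{"hand":1,"tx":0,"ty":0,"tz":0.02,"spin":-7},{"hand":1,"tx":0,"ty":0,"tz":0.0,"spin":-7},{"hand":1,"tx":0,"ty":0,"tz":0,"spin":0},{"hand":1,"tx":0,"ty":0,"tz":0,"spin":0}]'
python3 - <<'E'
from h import *
w=cams.capture('wrist')
w1=dict(np.load('w1.npz'))
for c in (w1,w):
    h=cv2.cvtColor(c['color'],cv2.COLOR_RGB2HSV);m=cv2.inRange(h,(10,60,120),(30,255,255))
    for r,k in blobs(c,10,m,800): print(r.round(1),k.reshape(-1,2).mean(0).round())
    print()
plan(456,230,16,7.2)
E
```

```text
time: 3.38
tool_pos: [455.4, 230.6, 140.8]
tcp_rot: [3.141, 0.001, 3.021]
contact_force: [0.3, 0.6, -0.6]
grip_width: 92.1
finger_force: 0.0
time: 3.88
tool_pos: [457.2, 229.6, 121.3]
tcp_rot: [3.141, 0.001, -3.02]
contact_force: [-0.0, 0.4, -0.1]
grip_width: 91.8
finger_force: 0.0
[ 537.6 -372.3   63.2   44.7  -79. ] [ 30. 178.]
[5.517e+02 2.000e-01 2.284e+02 2.232e+02 8.290e+01] [295. 138.]
[ 418.3 -360.4   99.2   35.6  -12.8] [10. 89.]
[ 425.7 -235.1  100.2   59.6   14.6] [99. 77.]
[456.7 227.6  99.3  63.3   7.1] [475.  54.]
[445.9 359.2  78.2  66.   -2.3] [580.  34.]

[522.1 -49.6  63.4  32.   83. ] [ 25. 228.]
[455.  229.9  99.1  59.4   7.2] [319. 199.]
[479.6  25.1 196.7  75.   83. ] [ 88. 186.]
[433.8 361.8  99.   62.8  -2.3] [464. 190.]

from [457.3 229.6 121.2] yaw -173.0 -> tx 1.2 ty 0.6 tz 105.2 spin -0.2
```

```bash
python3 -m creep '[{"hand":1,"tx":0.001,"ty":0,"tz":0.04,"spin":0},{"hand":1,"tx":0,"ty":0,"tz":0.04,"spin":0},{"hand":1,"tx":0,"ty":0,"tz":0.025,"spin":0},{"hand":1,"tx":0,"ty":0,"tz":0,"spin":0},{"hand":1,"tx":0,"ty":0,"tz":0,"spin":0}]'
python3 -m creep '[{"hand":0,"tx":0,"ty":0,"tz":0,"spin":0},{"hand":0,"tx":0,"ty":0,"tz":0,"spin":0},{"hand":0,"tx":0,"ty":0,"tz":0,"spin":0},{"hand":0,"tx":0,"ty":0,"tz":0,"spin":0},{"hand":0,"tx":0,"ty":0,"tz":0,"spin":0}]'
python3 -m creep '[{"hand":0,"tx":0,"ty":0,"tz":-0.03,"spin":0},{"hand":0,"tx":0,"ty":0,"tz":-0.05,"spin":0},{"hand":0,"tx":0,"ty":0,"tz":-0.05,"spin":0}]'
python3 -m creep '[{"hand":0,"tx":-0.0171,"ty":-0.0458,"tz":0,"spin":0},{"hand":0,"tx":-0.0171,"ty":-0.0458,"tz":0,"spin":0},{"hand":0,"tx":-0.0171,"ty":-0.0458,"tz":0,"spin":0},{"hand":0,"tx":-0.0171,"ty":-0.0458,"tz":0,"spin":0},{"hand":0,"tx":-0.0171,"ty":-0.0458,"tz":0,"spin":0}]'
python3 -m creep '[{"hand":0,"tx":-0.0171,"ty":-0.0458,"tz":0,"spin":0},{"hand":0,"tx":0,"ty":0,"tz":0.0,"spin":7.1},{"hand":0,"tx":0,"ty":0,"tz":0,"spin":7.1},{"hand":0,"tx":0,"ty":0,"tz":0,"spin":0},{"hand":0,"tx":0,"ty":0,"tz":0,"spin":0}]'
python3 -c "
from h import *
plan(*jw(55,10),29,JT)"
```

```text
time: 4.55
tool_pos: [456.5, 229.5, 15.9]
tcp_rot: [3.141, 0.001, -3.019]
contact_force: [-0.1, -0.4, -0.1]
grip_width: 91.5
finger_force: 0.0
time: 5.18
tool_pos: [456.2, 229.6, 15.8]
tcp_rot: [3.141, 0.0, -3.017]
contact_force: [0.1, 0.4, 1.5]
grip_width: 59.6
finger_force: 30.0
time: 5.55
tool_pos: [455.8, 229.4, 146.8]
tcp_rot: [-3.141, -0.001, -3.017]
contact_force: [0.9, 0.0, -1.2]
grip_width: 59.5
finger_force: 30.0
time: 6.18
tool_pos: [569.8, 11.5, 145.6]
tcp_rot: [3.141, -0.0, -3.017]
contact_force: [-0.3, 0.7, -0.5]
grip_width: 59.3
finger_force: 30.0
time: 6.8
tool_pos: [591.9, -30.2, 145.6]
tcp_rot: [3.142, -0.0, 3.021]
contact_force: [-0.0, 0.1, -0.8]
grip_width: 59.2
finger_force: 30.0
from [591.9 -30.2 145.6] yaw 173.1 -> tx 0.3 ty -0.3 tz 116.6 spin 0.3
```

```bash
python3 -m creep '[{"hand":0,"tx":0,"ty":0,"tz":0.04,"spin":0},{"hand":0,"tx":0,"ty":0,"tz":0.04,"spin":0},{"hand":0,"tx":0,"ty":0,"tz":0.025,"spin":0},{"hand":0,"tx":0,"ty":0,"tz":0.011,"spin":0},{"hand":0,"tx":0,"ty":0,"tz":0,"spin":0}]'
python3 -m creep '[{"hand":0,"tx":0,"ty":0,"tz":0,"spin":0},{"hand":1,"tx":0,"ty":0,"tz":0,"spin":0},{"hand":1,"tx":0,"ty":0,"tz":0,"spin":0},{"hand":1,"tx":0,"ty":0,"tz":0,"spin":0},{"hand":1,"tx":0,"ty":0,"tz":0,"spin":0}]'
python3 -m creep '[{"hand":1,"tx":0,"ty":0,"tz":-0.04,"spin":0},{"hand":1,"tx":0,"ty":0,"tz":-0.05,"spin":0},{"hand":1,"tx":0,"ty":0,"tz":-0.05,"spin":0},{"hand":1,"tx":0,"ty":0,"tz":0,"spin":0},{"hand":1,"tx":0,"ty":0,"tz":0,"spin":0}]'
python3 - <<'E'
from h import *
plates();plan(434,362.3,60,-2.1)
E
```

```text
time: 7.42
tool_pos: [592.2, -30.2, 29.7]
tcp_rot: [3.142, -0.0, 3.019]
contact_force: [0.6, 0.0, 1.1]
grip_width: 59.6
finger_force: 30.0
time: 8.05
tool_pos: [592.1, -30.4, 29.8]
tcp_rot: [3.142, 0.0, 3.018]
contact_force: [0.2, 0.9, -0.4]
grip_width: 91.1
finger_force: 0.0
time: 8.68
tool_pos: [591.6, -30.3, 169.2]
tcp_rot: [3.141, -0.001, 3.018]
contact_force: [0.0, 0.4, 0.0]
grip_width: 91.7
finger_force: 0.0
[ 414.3 -371.6   97.4   58.3  -11.4]
[ 424.8 -234.5   97.7   57.9   15.1]
[434.2 363.1  97.1  60.8  -1.4]
[483.6 -65.6 102.5  72.1  -8.8]
from [591.2 -30.3 168.4] yaw 172.9 -> tx 204.5 ty 370.2 tz 108.4 spin -5.0
```

```bash
python3 -m creep '[{"hand":1,"tx":0.0292,"ty":0.0529,"tz":0,"spin":0},{"hand":1,"tx":0.0292,"ty":0.0529,"tz":0,"spin":0},{"hand":1,"tx":0.0292,"ty":0.0529,"tz":0,"spin":0},{"hand":1,"tx":0.0292,"ty":0.0529,"tz":0,"spin":0},{"hand":1,"tx":0.0292,"ty":0.0529,"tz":0,"spin":0}]'
python3 -m creep '[{"hand":1,"tx":0.0292,"ty":0.0529,"tz":0,"spin":0},{"hand":1,"tx":0.0292,"ty":0.0529,"tz":0,"spin":0},{"hand":1,"tx":0,"ty":0,"tz":0.05,"spin":-5},{"hand":1,"tx":0,"ty":0,"tz":0,"spin":0},{"hand":1,"tx":0,"ty":0,"tz":0,"spin":0}]'
python3 - <<'E'
from h import *
c=cams.capture('wrist')
h=cv2.cvtColor(c['color'],cv2.COLOR_RGB2HSV);m=cv2.inRange(h,(10,60,120),(30,255,255))
for r,k in blobs(c,10,m,800):
  print(r.round(1),k.reshape(-1,2).mean(0).round())
  if abs(r[1]-362)<15: plan(r[0],r[1],16,r[4])
E
```

```text
time: 9.35
tool_pos: [478.1, 251.5, 168.1]
tcp_rot: [-3.14, -0.003, 3.018]
contact_force: [0.3, 0.1, 0.1]
grip_width: 91.7
finger_force: 0.0
time: 9.98
tool_pos: [435.3, 361.9, 120.0]
tcp_rot: [-3.141, -0.001, 3.103]
contact_force: [0.9, -0.6, 0.1]
grip_width: 91.9
finger_force: 0.0
[433.6 364.2  98.8  59.2  -2.3] [321. 198.]
from [435.9 362.  120.8] yaw 177.8 -> tx 2.3 ty 2.2 tz 104.8 spin 0.0
```

```bash
python3 -m creep '[{"hand":1,"tx":0.002,"ty":0.002,"tz":0.04,"spin":0},{"hand":1,"tx":0,"ty":0,"tz":0.04,"spin":0},{"hand":1,"tx":0,"ty":0,"tz":0.0245,"spin":0},{"hand":1,"tx":0,"ty":0,"tz":0,"spin":0},{"hand":1,"tx":0,"ty":0,"tz":0,"spin":0}]'
python3 -m creep '[{"hand":0,"tx":0,"ty":0,"tz":0,"spin":0},{"hand":0,"tx":0,"ty":0,"tz":0,"spin":0},{"hand":0,"tx":0,"ty":0,"tz":0,"spin":0},{"hand":0,"tx":0,"ty":0,"tz":0,"spin":0},{"hand":0,"tx":0,"ty":0,"tz":0,"spin":0}]'
python3 -m creep '[{"hand":0,"tx":0,"ty":0,"tz":-0.03,"spin":0},{"hand":0,"tx":0,"ty":0,"tz":-0.05,"spin":0},{"hand":0,"tx":0,"ty":0,"tz":-0.05,"spin":0}]'
python3 -m creep '[{"hand":0,"tx":-0.0245,"ty":-0.0555,"tz":0,"spin":0},{"hand":0,"tx":-0.0245,"ty":-0.0555,"tz":0,"spin":0},{"hand":0,"tx":-0.0245,"ty":-0.0555,"tz":0,"spin":0},{"hand":0,"tx":-0.0245,"ty":-0.0555,"tz":0,"spin":0},{"hand":0,"tx":-0.0245,"ty":-0.0555,"tz":0,"spin":0}]'
python3 -m creep '[{"hand":0,"tx":-0.0245,"ty":-0.0555,"tz":0,"spin":0},{"hand":0,"tx":-0.0245,"ty":-0.0555,"tz":0,"spin":0},{"hand":0,"tx":0,"ty":0,"tz":0,"spin":5},{"hand":0,"tx":0,"ty":0,"tz":0,"spin":0},{"hand":0,"tx":0,"ty":0,"tz":0,"spin":0}]'
python3 - <<'E'
from h import *
plan(*jw(55.5,10),39,JT);plates()
E
```

```text
time: 10.65
tool_pos: [434.2, 364.3, 16.5]
tcp_rot: [3.14, 0.002, 3.103]
contact_force: [-1.0, -1.4, -1.3]
grip_width: 91.4
finger_force: 0.0
time: 11.28
tool_pos: [433.0, 364.5, 15.3]
tcp_rot: [3.141, 0.0, 3.105]
contact_force: [-0.3, 0.6, 1.2]
grip_width: 59.7
finger_force: 30.0
time: 11.65
tool_pos: [432.6, 364.2, 146.2]
tcp_rot: [-3.141, -0.001, 3.105]
contact_force: [0.8, -0.1, -1.4]
grip_width: 59.7
finger_force: 30.0
time: 12.28
tool_pos: [545.7, 80.8, 145.2]
tcp_rot: [3.141, 0.0, 3.105]
contact_force: [0.2, 0.1, -0.7]
grip_width: 59.5
finger_force: 30.0
time: 12.9
tool_pos: [589.9, -29.4, 145.1]
tcp_rot: [3.141, -0.001, 3.02]
contact_force: [-0.2, -0.1, 0.5]
grip_width: 59.8
finger_force: 30.0
from [589.9 -29.4 145.1] yaw 173.1 -> tx -2.3 ty -0.9 tz 106.1 spin 0.3
[ 414.6 -371.4   97.9   57.8  -11.4]
[ 424.6 -234.    98.4   58.6   16.3]
[483.2 -65.4 102.3  72.   -7.9]
```

```bash
python3 -m creep '[{"hand":0,"tx":-0.0023,"ty":-0.001,"tz":0.04,"spin":0},{"hand":0,"tx":0,"ty":0,"tz":0.04,"spin":0},{"hand":0,"tx":0,"ty":0,"tz":0.018,"spin":0},{"hand":0,"tx":0,"ty":0,"tz":0.008,"spin":0},{"hand":0,"tx":0,"ty":0,"tz":0,"spin":0}]'
python3 -m creep '[{"hand":0,"tx":0,"ty":0,"tz":0,"spin":0},{"hand":1,"tx":0,"ty":0,"tz":0,"spin":0},{"hand":1,"tx":0,"ty":0,"tz":0,"spin":0},{"hand":1,"tx":0,"ty":0,"tz":0,"spin":0},{"hand":1,"tx":0,"ty":0,"tz":0,"spin":0}]'
python3 -m creep '[{"hand":1,"tx":0,"ty":0,"tz":-0.04,"spin":0},{"hand":1,"tx":0,"ty":0,"tz":-0.05,"spin":0},{"hand":1,"tx":0,"ty":0,"tz":-0.05,"spin":0},{"hand":1,"tx":0,"ty":0,"tz":0,"spin":0},{"hand":1,"tx":0,"ty":0,"tz":0,"spin":0}]'
python3 - <<'E'
from h import *
plates();plan(425,-234.3,60,15)
c=cams.capture('top');w=cams.capture('wrist')
for z in(0,60,100,150):print(z,px2w(c,[(370,227),(384,227)],z).round())
cv2.imwrite('pics/w3.png',w['color'][:,:,::-1])
E
```

```text
time: 13.58
tool_pos: [592.8, -31.2, 39.8]
tcp_rot: [3.142, 0.001, 3.019]
contact_force: [-0.4, 0.3, -1.0]
grip_width: 59.7
finger_force: 30.0
time: 14.2
tool_pos: [592.4, -31.4, 39.3]
tcp_rot: [3.141, 0.0, 3.018]
contact_force: [0.2, 0.4, -0.4]
grip_width: 90.3
finger_force: 0.0
time: 14.82
tool_pos: [591.9, -31.3, 178.7]
tcp_rot: [3.141, -0.001, 3.018]
contact_force: [0.5, -0.3, -0.0]
grip_width: 92.3
finger_force: 0.0
[ 414.4 -371.2   97.5   58.2  -11.8]
[ 424.8 -235.    97.4   59.4   14. ]
[483.6 -65.6 102.5  72.1  -8.8]
from [591.6 -31.2 177.9] yaw 172.9 -> tx 140.3 ty -222.1 tz 117.9 spin -22.1
0 [[ 496. -270.    0.]
 [ 497. -314.    0.]]
60 [[ 491. -262.   60.]
 [ 492. -305.   60.]]
100 [[ 488. -258.  100.]
 [ 489. -299.  100.]]
150 [[ 484. -252.  150.]
 [ 485. -291.  150.]]
```

View pics/w3.png

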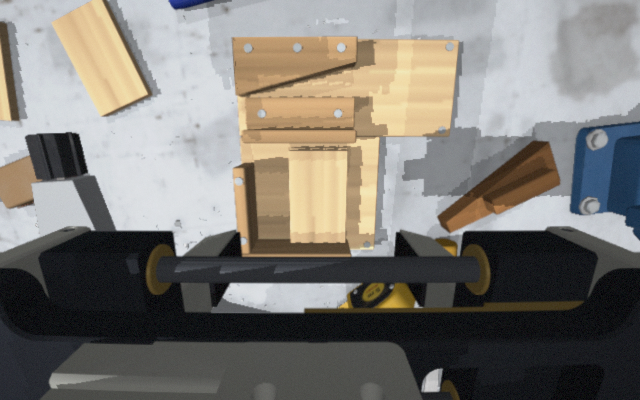

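```bash
python3 -m creep '[{"hand":1,"tx":0.05,"ty":0,"tz":0,"spin":0},{"hand":1,"tx":0.05,"ty":0,"tz":0,"spin":0},{"hand":1,"tx":0.05,"ty":0,"tz":0,"spin":0},{"hand":1,"tx":0,"ty":-0.0565,"tz":0,"spin":0},{"hand":1,"tx":0,"ty":-0.0565,"tz":0,"spin":0}]'
python3 -m creep '[{"hand":1,"tx":0,"ty":-0.0565,"tz":0,"spin":0},{"hand":1,"tx":0,"ty":-0.0565,"tz":0,"spin":0},{"hand":1,"tx":0,"ty":0,"tz":0.02,"spin":-7.4},{"hand":1,"tx":0,"ty":0,"tz":0.02,"spin":-7.4},{"hand":1,"tx":0,"ty":0,"tz":0.02,"spin":-7.4}]'
python3 -m creep '[{"hand":1,"tx":0,"ty":0,"tz":0,"spin":0},{"hand":1,"tx":0,"ty":0,"tz":0,"spin":0}]'
cat >> h.py <<'E'
def wplates(off,near):
    "wrist: plate near the given point; plan a grasp off mm along its length (towards +x)"
    c=cams.capture('wrist');h=cv2.cvtColor(c['color'],cv2.COLOR_RGB2HSV);m=cv2.inRange(h,(10,60,120),(30,255,255))
    for r,k in blobs(c,10,m,800):
        print(r.round(1),k.reshape(-1,2).mean(0).round())
        if np.hypot(*(r[:2]-near))<30:
            a=math.radians(r[4]);plan(r[0]+off*math.cos(a),r[1]+off*math.sin(a),16,r[4])
E
python3 -c "
from h import *
wplates(-10,(425,-234))"
```

```text
time: 15.6
tool_pos: [428.8, -125.5, 178.7]
tcp_rot: [3.141, -0.001, 3.02]
contact_force: [1.0, -0.4, -0.6]
grip_width: 92.1
finger_force: 0.0
time: 16.23
tool_pos: [415.0, -237.1, 117.6]
tcp_rot: [3.14, -0.001, -2.874]
contact_force: [-0.1, 0.3, -0.3]
grip_width: 91.7
finger_force: 0.0
time: 16.48
tool_pos: [415.7, -237.2, 119.3]
tcp_rot: [3.141, -0.0, -2.88]
contact_force: [0.4, -0.1, 0.1]
grip_width: 91.7
finger_force: 0.0
[ 421.2 -236.8   92.3   59.4   14.9] [317. 207.]
from [ 415.9 -237.3  119.7] yaw -165.0 -> tx 4.8 ty -0.9 tz 103.7 spin 0.1
[ 414.9 -372.8   99.8   59.3  -12. ] [173. 163.]
```

```bash
python3 -m creep '[{"hand":1,"tx":0,"ty":-0.001,"tz":0.04,"spin":0},{"hand":1,"tx":0,"ty":0,"tz":0.04,"spin":0},{"hand":1,"tx":0,"ty":0,"tz":0.0235,"spin":0},{"hand":1,"tx":0,"ty":0,"tz":0,"spin":0},{"hand":1,"tx":0,"ty":0,"tz":0,"spin":0}]'
python3 -m creep '[{"hand":0,"tx":0,"ty":0,"tz":0,"spin":0},{"hand":0,"tx":0,"ty":0,"tz":0,"spin":0},{"hand":0,"tx":0,"ty":0,"tz":0,"spin":0},{"hand":0,"tx":0,"ty":0,"tz":0,"spin":0},{"hand":0,"tx":0,"ty":0,"tz":0,"spin":0}]'
python3 -m creep '[{"hand":0,"tx":0,"ty":0,"tz":-0.03,"spin":0},{"hand":0,"tx":0,"ty":0,"tz":-0.05,"spin":0},{"hand":0,"tx":0,"ty":0,"tz":-0.05,"spin":7.4},{"hand":0,"tx":0,"ty":0,"tz":0,"spin":7.4},{"hand":0,"tx":0,"ty":0,"tz":0,"spin":7.4}]'
python3 -m creep '[{"hand":0,"tx":0,"ty":0.05,"tz":0,"spin":0},{"hand":0,"tx":0,"ty":0.05,"tz":0,"spin":0},{"hand":0,"tx":0,"ty":0.05,"tz":0,"spin":0},{"hand":0,"tx":0,"ty":0.05,"tz":0,"spin":0},{"hand":0,"tx":0,"ty":0,"tz":0,"spin":0}]'
python3 -c "
from h import *
plan(*jw(46,10),49,JT);plates()"
```

```text
time: 17.15
tool_pos: [416.4, -238.4, 16.3]
tcp_rot: [-3.141, 0.001, -2.879]
contact_force: [0.6, -1.3, -0.6]
grip_width: 91.7
finger_force: 0.0
time: 17.77
tool_pos: [415.9, -238.1, 15.8]
tcp_rot: [-3.142, 0.0, -2.878]
contact_force: [-0.7, 0.3, 1.7]
grip_width: 59.7
finger_force: 30.0
time: 18.4
tool_pos: [416.0, -238.2, 146.4]
tcp_rot: [-3.141, 0.001, 3.014]
contact_force: [-1.2, -0.1, -0.7]
grip_width: 59.7
finger_force: 30.0
time: 19.02
tool_pos: [440.3, -36.8, 145.6]
tcp_rot: [3.141, -0.001, 3.023]
contact_force: [1.1, -0.4, -0.4]
grip_width: 59.9
finger_force: 30.0
from [440.3 -36.8 145.6] yaw 173.2 -> tx -140.4 ty 24.2 tz 96.6 spin 0.4
[ 414.5 -371.7   97.9   58.3  -11.4]
```

```bash
python3 -m creep '[{"hand":0,"tx":-0.0468,"ty":0.0081,"tz":0,"spin":0},{"hand":0,"tx":-0.0468,"ty":0.0081,"tz":0,"spin":0},{"hand":0,"tx":-0.0468,"ty":0.008,"tz":0,"spin":0},{"hand":0,"tx":0,"ty":0,"tz":0,"spin":0.3},{"hand":0,"tx":0,"ty":0,"tz":0,"spin":0}]'
python3 -m creep '[{"hand":0,"tx":0,"ty":0,"tz":0.04,"spin":0},{"hand":0,"tx":0,"ty":0,"tz":0.035,"spin":0},{"hand":0,"tx":0,"ty":0,"tz":0.015,"spin":0},{"hand":0,"tx":0,"ty":0,"tz":0.006,"spin":0},{"hand":0,"tx":0,"ty":0,"tz":0,"spin":0}]'
python3 -m creep '[{"hand":0,"tx":0,"ty":0,"tz":0,"spin":0},{"hand":1,"tx":0,"ty":0,"tz":0,"spin":0},{"hand":1,"tx":0,"ty":0,"tz":0,"spin":0},{"hand":1,"tx":0,"ty":0,"tz":0,"spin":0},{"hand":1,"tx":0,"ty":0,"tz":0,"spin":0}]'
python3 -m creep '[{"hand":1,"tx":0,"ty":0,"tz":-0.04,"spin":0},{"hand":1,"tx":0,"ty":0,"tz":-0.05,"spin":0},{"hand":1,"tx":0,"ty":0,"tz":-0.04,"spin":0},{"hand":1,"tx":0,"ty":0,"tz":0,"spin":0},{"hand":1,"tx":0,"ty":0,"tz":0,"spin":0}]'
python3 -c "
from h import *
plates();plan(414.6,-371.5,120,-11.6)"
```

```text
time: 19.7
tool_pos: [581.8, -34.0, 145.0]
tcp_rot: [-3.142, -0.002, 3.012]
contact_force: [-0.4, -0.3, -1.2]
grip_width: 59.6
finger_force: 30.0
time: 20.32
tool_pos: [583.2, -33.2, 50.5]
tcp_rot: [-3.142, 0.001, 3.012]
contact_force: [-0.3, 0.3, 0.2]
grip_width: 59.4
finger_force: 30.0
time: 20.95
tool_pos: [582.9, -32.9, 49.7]
tcp_rot: [3.142, 0.0, 3.013]
contact_force: [-0.2, 0.1, -0.6]
grip_width: 90.5
finger_force: 0.0
time: 21.58
tool_pos: [582.3, -32.8, 178.9]
tcp_rot: [3.141, -0.001, 3.013]
contact_force: [-0.3, 0.2, -0.1]
grip_width: 91.7
finger_force: 0.0
[ 414.5 -371.7   97.9   58.3  -11.4]
[483.3 -67.6 102.5  67.6  -8.8]
from [582.1 -32.8 178.3] yaw 172.6 -> tx 122.5 ty -357.4 tz 58.3 spin 4.2
```

```bash
python3 -m creep '[{"hand":1,"tx":0.0435,"ty":0,"tz":0,"spin":0},{"hand":1,"tx":0.0435,"ty":0,"tz":0,"spin":0},{"hand":1,"tx":0.0435,"ty":0,"tz":0,"spin":0},{"hand":1,"tx":0,"ty":-0.0595,"tz":0,"spin":0},{"hand":1,"tx":0,"ty":-0.0595,"tz":0,"spin":0}]'
python3 -m creep '[{"hand":1,"tx":0,"ty":-0.0595,"tz":0,"spin":0},{"hand":1,"tx":0,"ty":-0.0595,"tz":0,"spin":0},{"hand":1,"tx":0,"ty":-0.0595,"tz":0,"spin":0},{"hand":1,"tx":0,"ty":-0.0595,"tz":0,"spin":0},{"hand":1,"tx":0,"ty":0,"tz":0.03,"spin":4.2}]'
python3 -m creep '[{"hand":1,"tx":0,"ty":0,"tz":0.03,"spin":0},{"hand":1,"tx":0,"ty":0,"tz":0,"spin":0},{"hand":1,"tx":0,"ty":0,"tz":0,"spin":0}]'
python3 -c "
from h import *
wplates(-8,(414,-371));plates()"
```

```text
time: 22.25
tool_pos: [437.1, -134.5, 178.7]
tcp_rot: [3.141, -0.002, 3.015]
contact_force: [1.0, 0.1, -0.4]
grip_width: 92.1
finger_force: 0.0
time: 22.88
tool_pos: [407.0, -374.9, 149.2]
tcp_rot: [-3.139, 0.002, 2.933]
contact_force: [-0.9, 0.8, -0.2]
grip_width: 91.9
finger_force: 0.0
time: 23.25
tool_pos: [407.8, -370.2, 119.9]
tcp_rot: [3.141, -0.0, 2.94]
contact_force: [0.2, 0.4, -0.3]
grip_width: 91.5
finger_force: 0.0
[475.4 -90.5  95.7  47.2   5.2] [622. 205.]
[ 412.4 -372.6   94.4   58.6  -12.2] [317. 207.]
from [ 408.  -370.5  120.5] yaw 168.4 -> tx 3.3 ty -1.1 tz 104.5 spin 0.6
[491.3  10.1 224.8 100.9  83.7]
```

```bash
python3 -m creep '[{"hand":1,"tx":0,"ty":-0.001,"tz":0.04,"spin":0.5},{"hand":1,"tx":0,"ty":0,"tz":0.04,"spin":0},{"hand":1,"tx":0,"ty":0,"tz":0.0243,"spin":0},{"hand":1,"tx":0,"ty":0,"tz":0,"spin":0},{"hand":1,"tx":0,"ty":0,"tz":0,"spin":0}]'
python3 -m creep '[{"hand":0,"tx":0,"ty":0,"tz":0,"spin":0},{"hand":0,"tx":0,"ty":0,"tz":0,"spin":0},{"hand":0,"tx":0,"ty":0,"tz":0,"spin":0},{"hand":0,"tx":0,"ty":0,"tz":0,"spin":0},{"hand":0,"tx":0,"ty":0,"tz":0,"spin":0}]'
python3 -m creep '[{"hand":0,"tx":0,"ty":0,"tz":-0.04,"spin":0},{"hand":0,"tx":0,"ty":0,"tz":-0.05,"spin":0},{"hand":0,"tx":0,"ty":0,"tz":-0.05,"spin":-4.5},{"hand":0,"tx":0,"ty":0.055,"tz":0,"spin":0},{"hand":0,"tx":0,"ty":0.055,"tz":0,"spin":0}]'
python3 -m creep '[{"hand":0,"tx":0,"ty":0.055,"tz":0,"spin":0},{"hand":0,"tx":0,"ty":0.055,"tz":0,"spin":0},{"hand":0,"tx":0,"ty":0.055,"tz":0,"spin":0},{"hand":0,"tx":0,"ty":0.055,"tz":0,"spin":0},{"hand":0,"tx":0,"ty":0,"tz":0,"spin":0}]'
python3 -c "
from h import *
plan(*jw(48,10),60,JT)"
```

```text
time: 23.98
tool_pos: [407.9, -371.6, 16.3]
tcp_rot: [-3.141, 0.001, 2.931]
contact_force: [0.2, 0.1, -0.1]
grip_width: 91.9
finger_force: 0.0
time: 24.6
tool_pos: [407.4, -371.2, 15.4]
tcp_rot: [3.142, 0.0, 2.931]
contact_force: [-1.0, 0.2, 1.8]
grip_width: 59.5
finger_force: 30.0
time: 25.22
tool_pos: [421.9, -261.3, 155.9]
tcp_rot: [-3.141, 0.001, 3.007]
contact_force: [0.3, 0.8, -0.9]
grip_width: 59.3
finger_force: 30.0
time: 25.85
tool_pos: [450.7, -40.8, 155.4]
tcp_rot: [3.141, -0.0, 3.015]
contact_force: [0.6, 0.7, -0.2]
grip_width: 59.3
finger_force: 30.0
from [450.7 -40.8 155.4] yaw 172.7 -> tx -131.4 ty 28.0 tz 95.4 spin -0.0
```

```bash
python3 -m creep '[{"hand":0,"tx":-0.0438,"ty":0.0093,"tz":0,"spin":0},{"hand":0,"tx":-0.0438,"ty":0.0093,"tz":0,"spin":0},{"hand":0,"tx":-0.0438,"ty":0.0093,"tz":0,"spin":0},{"hand":0,"tx":0,"ty":0,"tz":0,"spin":0},{"hand":0,"tx":0,"ty":0,"tz":0,"spin":0}]'
python3 -m creep '[{"hand":0,"tx":0,"ty":0,"tz":0.04,"spin":0},{"hand":0,"tx":0,"ty":0,"tz":0.035,"spin":0},{"hand":0,"tx":0,"ty":0,"tz":0.015,"spin":0},{"hand":0,"tx":0,"ty":0,"tz":0.005,"spin":0},{"hand":0,"tx":0,"ty":0,"tz":0,"spin":0}]'
python3 -m creep '[{"hand":0,"tx":0,"ty":0,"tz":0,"spin":0},{"hand":1,"tx":0,"ty":0,"tz":0,"spin":0},{"hand":1,"tx":0,"ty":0,"tz":0,"spin":0},{"hand":1,"tx":0,"ty":0,"tz":0,"spin":0},{"hand":1,"tx":0,"ty":0,"tz":0,"spin":0}]'
python3 -m creep '[{"hand":1,"tx":0,"ty":0,"tz":-0.04,"spin":0},{"hand":1,"tx":0,"ty":0,"tz":-0.05,"spin":0},{"hand":1,"tx":-0.05,"ty":0,"tz":-0.04,"spin":0},{"hand":1,"tx":0,"ty":0,"tz":0,"spin":0},{"hand":1,"tx":0,"ty":0,"tz":0,"spin":0}]'
python3 - <<'E'
from h import *
plan(*jw(57,70),200,JT-90)
w=cams.capture('wrist');np.savez('w4.npz',**w);im=w['color'][:,:,::-1]
cv2.imwrite('pics/w4.png',cv2.resize(im[20:230,180:450],None,fx=2.9,fy=2.85,interpolation=cv2.INTER_CUBIC))
E
```

```text
time: 26.48
tool_pos: [583.8, -34.6, 154.7]
tcp_rot: [-3.142, -0.002, 3.008]
contact_force: [-0.7, -0.7, -1.1]
grip_width: 59.6
finger_force: 30.0
time: 27.1
tool_pos: [585.2, -34.0, 61.3]
tcp_rot: [-3.142, 0.001, 3.009]
contact_force: [-0.1, 0.8, -0.1]
grip_width: 60.0
finger_force: 30.0
time: 27.72
tool_pos: [584.9, -33.7, 60.5]
tcp_rot: [3.142, 0.0, 3.009]
contact_force: [0.5, -0.4, -0.5]
grip_width: 90.9
finger_force: 0.0
time: 28.35
tool_pos: [632.4, -40.0, 188.4]
tcp_rot: [3.141, -0.002, 3.009]
contact_force: [-0.7, -1.1, -1.0]
grip_width: 91.9
finger_force: 0.0
from [632.4 -40.  188.4] yaw 172.4 -> tx 40.1 ty 64.0 tz -11.6 spin 89.7
```

View pics/w4.png

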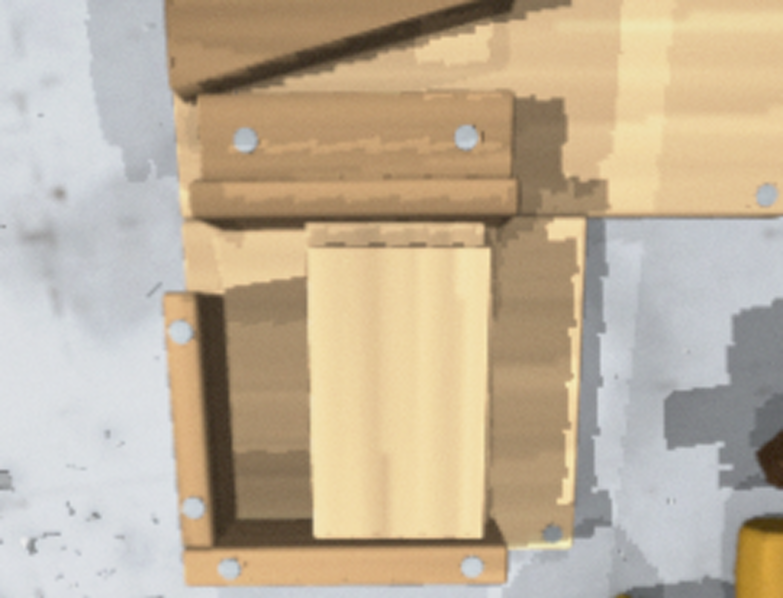

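The stack of four sits square in the pocket, with the top plate at crop (310-490, 245-538). Next I'll close the fingers, come down on its left and push it to the stop.

```bash
python3 -m creep '[{"hand":0,"tx":0.02,"ty":0.034,"tz":0,"spin":0},{"hand":0,"tx":0.019,"ty":0.034,"tz":0,"spin":0},{"hand":0,"tx":0,"ty":0,"tz":0,"spin":0},{"hand":0,"tx":0,"ty":0,"tz":0,"spin":0},{"hand":0,"tx":0,"ty":0,"tz":0,"spin":0}]'
python3 -m creep '[{"hand":0,"tx":0,"ty":0,"tz":0,"spin":0},{"hand":0,"tx":0,"ty":0,"tz":0.05,"spin":0},{"hand":0,"tx":0,"ty":0,"tz":0.05,"spin":0},{"hand":0,"tx":0,"ty":0,"tz":0.05,"spin":0},{"hand":0,"tx":0,"ty":0,"tz":0.008,"spin":0}]'
python3 -m creep '[{"hand":0,"tx":0,"ty":0,"tz":0,"spin":0},{"hand":0,"tx":0,"ty":0,"tz":0,"spin":0}]'
python3 - <<'E'
from h import *
plan(*jw(58,22),29,JT);print(get_obs()['contact_force'],get_obs()['joint_positions'])
E
```

```text
time: 29.02
tool_pos: [603.5, 31.4, 189.0]
tcp_rot: [-3.141, -0.001, 3.008]
contact_force: [-0.7, -0.1, 0.0]
grip_width: 46.1
finger_force: 0.0
time: 29.65
tool_pos: [601.2, 32.0, 28.1]
tcp_rot: [-3.141, -0.007, 3.009]
contact_force: [-0.5, 0.1, 0.8]
grip_width: 0.9
finger_force: 0.0
time: 29.9
tool_pos: [605.2, 32.2, 33.8]
tcp_rot: [3.141, 0.004, 3.009]
contact_force: [0.3, 0.8, 0.3]
grip_width: 0.4
finger_force: 0.0
from [605.2  32.2  33.8] yaw 172.4 -> tx 2.3 ty -51.9 tz 4.8 spin -0.3
[0.2842309  0.82614023 0.28388722] [-7.33408990e-02  7.07229062e-01  1.52486532e+00  1.09705341e-04
  9.05361500e-01 -1.51168336e+00]
```

```bash
python3 -m creep '[{"hand":0,"tx":0.002,"ty":0,"tz":0.004,"spin":0},{"hand":0,"tx":0,"ty":-0.008,"tz":0,"spin":0},{"hand":0,"tx":0,"ty":-0.008,"tz":0,"spin":0},{"hand":0,"tx":0,"ty":-0.008,"tz":0,"spin":0},{"hand":0,"tx":0,"ty":-0.008,"tz":0,"spin":0}]'
python3 -m creep '[{"hand":0,"tx":0,"ty":-0.006,"tz":0,"spin":0},{"hand":0,"tx":0,"ty":-0.004,"tz":0,"spin":0},{"hand":0,"tx":0,"ty":-0.002,"tz":0,"spin":0},{"hand":0,"tx":0,"ty":0,"tz":0,"spin":0}]'
python3 -m creep '[{"hand":0,"tx":0,"ty":-0.002,"tz":0,"spin":0},{"hand":0,"tx":0,"ty":0,"tz":0,"spin":0}]'
python3 -m creep '[{"hand":0,"tx":0,"ty":-0.0015,"tz":0,"spin":0},{"hand":0,"tx":0,"ty":0,"tz":0,"spin":0}]'
python3 - <<'E'
from h import *
plan(*jw(58,19),29,JT)
E
```

```text
time: 30.52
tool_pos: [597.6, 0.4, 27.7]
tcp_rot: [3.141, 0.001, 3.009]
contact_force: [0.4, 2.9, 2.2]
grip_width: 0.6
finger_force: 1.2
time: 31.02
tool_pos: [595.9, -11.2, 27.6]
tcp_rot: [-3.141, 0.0, 3.009]
contact_force: [1.0, 0.1, 1.9]
grip_width: 0.2
finger_force: 1.1
time: 31.28
tool_pos: [595.6, -12.9, 27.5]
tcp_rot: [3.141, 0.0, 3.009]
contact_force: [0.7, 2.4, 4.1]
grip_width: 0.1
finger_force: 1.9
time: 31.52
tool_pos: [595.3, -14.4, 27.5]
tcp_rot: [3.141, 0.0, 3.009]
contact_force: [0.8, 2.7, 3.4]
grip_width: 0.3
finger_force: 2.3
from [595.3 -14.4  27.5] yaw 172.4 -> tx -1.3 ty -7.4 tz -1.5 spin -0.3
```

```bash
python3 -m creep '[{"hand":0,"tx":0,"ty":0,"tz":-0.0015,"spin":0},{"hand":0,"tx":0,"ty":-0.002,"tz":0,"spin":0},{"hand":0,"tx":0,"ty":-0.002,"tz":0,"spin":0},{"hand":0,"tx":0,"ty":0,"tz":0,"spin":0}]'
python3 -m creep '[{"hand":0,"tx":0,"ty":-0.0015,"tz":0,"spin":0},{"hand":0,"tx":0,"ty":0,"tz":0,"spin":0}]'
python3 -m creep '[{"hand":0,"tx":0,"ty":-0.001,"tz":0,"spin":0},{"hand":0,"tx":0,"ty":0,"tz":0,"spin":0}]'
python3 -m creep '[{"hand":0,"tx":0,"ty":-0.001,"tz":0,"spin":0},{"hand":0,"tx":0,"ty":0,"tz":0,"spin":0}]'
python3 - <<'E'
from h import *
plan(*jw(58,19),29,JT)
E
```

```text
time: 32.02
tool_pos: [594.5, -18.8, 28.7]
tcp_rot: [-3.141, -0.001, 3.009]
contact_force: [-0.1, 0.6, -0.2]
grip_width: 0.6
finger_force: 0.1
time: 32.28
tool_pos: [594.5, -20.1, 28.9]
tcp_rot: [-3.142, -0.0, 3.009]
contact_force: [0.4, -0.0, -0.3]
grip_width: -0.0
finger_force: 0.2
time: 32.52
tool_pos: [594.4, -21.0, 29.0]
tcp_rot: [3.142, 0.0, 3.009]
contact_force: [-0.5, 1.1, 0.4]
grip_width: 0.3
finger_force: 0.4
time: 32.78
tool_pos: [594.2, -21.7, 28.9]
tcp_rot: [3.141, -0.0, 3.009]
contact_force: [0.5, 1.9, -0.2]
grip_width: 0.4
finger_force: 1.2
from [594.2 -21.7  28.9] yaw 172.4 -> tx -1.4 ty -0.1 tz -0.1 spin -0.3
```

```bash
for i in 1; do python3 -m creep '[{"hand":0,"tx":0,"ty":-0.001,"tz":0,"spin":0},{"hand":0,"tx":0,"ty":0,"tz":0,"spin":0}]'
python3 -m creep '[{"hand":0,"tx":0,"ty":-0.001,"tz":0,"spin":0},{"hand":0,"tx":0,"ty":0,"tz":0,"spin":0}]'
python3 -m creep '[{"hand":0,"tx":0,"ty":-0.001,"tz":0,"spin":0},{"hand":0,"tx":0,"ty":0,"tz":0,"spin":0}]'; done
```

```text
time: 33.02
tool_pos: [594.2, -21.9, 29.0]
tcp_rot: [3.14, -0.0, 3.009]
contact_force: [1.0, 8.1, -0.3]
grip_width: 0.6
finger_force: 3.4
time: 33.28
tool_pos: [594.2, -21.9, 29.0]
tcp_rot: [3.139, 0.0, 3.009]
contact_force: [1.2, 11.4, -0.4]
grip_width: 0.2
finger_force: 5.5
time: 33.52
tool_pos: [594.2, -21.9, 29.0]
tcp_rot: [3.138, 0.0, 3.009]
contact_force: [2.5, 15.2, -0.2]
grip_width: 0.3
finger_force: 7.6
```

```bash
python3 -m creep '[{"hand":0,"tx":0,"ty":0.01,"tz":0,"spin":0},{"hand":0,"tx":0,"ty":0.05,"tz":0,"spin":0},{"hand":0,"tx":0,"ty":0.02,"tz":-0.05,"spin":0},{"hand":0,"tx":-0.02,"ty":0,"tz":-0.06,"spin":0},{"hand":0,"tx":-0.03,"ty":0,"tz":-0.05,"spin":0}]'
python3 -m creep '[{"hand":0,"tx":0,"ty":0,"tz":0,"spin":0},{"hand":0,"tx":0,"ty":0,"tz":0,"spin":0}]'
python3 - <<'E'
from h import *
w=cams.capture('wrist');np.savez('w5.npz',**w);im=w['color'][:,:,::-1]
cv2.imwrite('pics/w5.png',cv2.resize(im[20:230,220:520],None,fx=2.66,fy=2.66,interpolation=cv2.INTER_CUBIC))
E
```

```text
time: 34.15
tool_pos: [654.2, 48.1, 191.1]
tcp_rot: [-3.141, 0.002, 3.01]
contact_force: [1.7, -0.0, 0.6]
grip_width: 0.8
finger_force: 0.0
time: 34.4
tool_pos: [653.0, 47.6, 187.3]
tcp_rot: [-3.141, -0.002, 3.009]
contact_force: [-0.4, -0.0, -0.9]
grip_width: 0.3
finger_force: 0.0
```

View pics/w5.png

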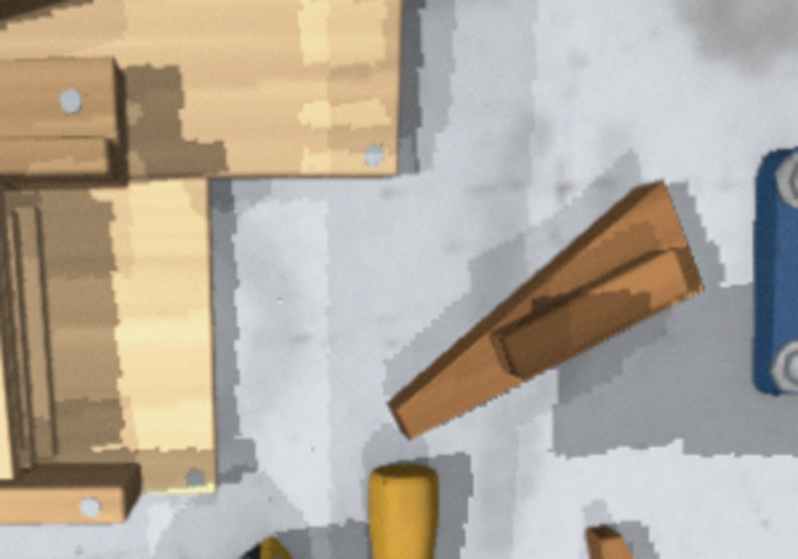

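The wedge is where I measured it. The strips left of the stack may be side faces or a plate that isn't flush, so I'll look at that part more closely.

```bash
python3 - <<'E'
from h import *
w=dict(np.load('w5.npz'));im=w['color'][:,:,::-1]
cv2.imwrite('pics/w5b.png',cv2.resize(im[60:220,110:260],None,fx=3.75*1.2,fy=3.75,interpolation=cv2.INTER_CUBIC))
for z in (12,22,32,42,52):
    a=[(*jw(x,y),z) for x,y in ((6,0),(106,0))];p=w2px(w,a);print(z,p.round(1).tolist(),((p-[110,60])*[4.5,3.75]).round().tolist())
E
```

```text
12 [[227.9, 98.1], [235.2, 190.1]] [[531.0, 143.0], [563.0, 488.0]]
22 [[225.0, 97.1], [232.6, 192.0]] [[517.0, 139.0], [552.0, 495.0]]
32 [[221.8, 96.1], [230.0, 194.0]] [[503.0, 135.0], [540.0, 503.0]]
42 [[218.4, 94.9], [227.1, 196.2]] [[488.0, 131.0], [527.0, 511.0]]
52 [[214.8, 93.7], [224.1, 198.4]] [[472.0, 126.0], [513.0, 519.0]]
```

View pics/w5b.png

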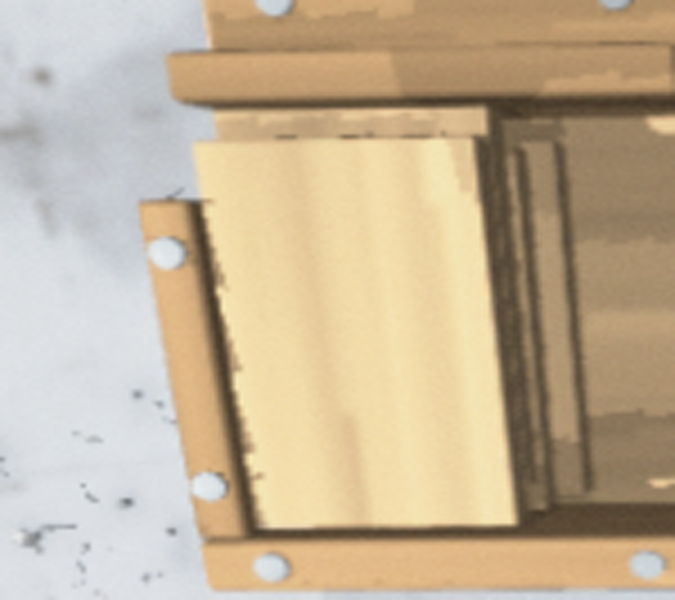

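The top plates are flush, but the bottom plate still sticks out about 7 mm at crop x 560. The fingertips must taper. I'll push it with the finger sides instead, turned 90° with the hand half open.

```bash
python3 -m creep '[{"hand":0.54,"tx":0.0255,"ty":-0.02,"tz":0,"spin":0},{"hand":0.54,"tx":0.0255,"ty":-0.02,"tz":0,"spin":0},{"hand":0.54,"tx":0,"ty":0,"tz":0,"spin":10},{"hand":0.54,"tx":0,"ty":0,"tz":0,"spin":10},{"hand":0.54,"tx":0,"ty":0,"tz":0,"spin":10}]'
python3 -m creep '[{"hand":0.54,"tx":0,"ty":0,"tz":0,"spin":10},{"hand":0.54,"tx":0,"ty":0,"tz":0,"spin":10},{"hand":0.54,"tx":0,"ty":0,"tz":0,"spin":10},{"hand":0.54,"tx":0,"ty":0,"tz":0,"spin":10},{"hand":0.54,"tx":0,"ty":0,"tz":0,"spin":10}]'
python3 -m creep '[{"hand":0.54,"tx":0,"ty":0,"tz":0,"spin":9.7},{"hand":0.54,"tx":0,"ty":0,"tz":0.0,"spin":0},{"hand":0.54,"tx":0,"ty":0,"tz":0,"spin":0}]'
python3 - <<'E'
from h import *
plan(*jw(56,50),29,JT+90)
E
```

```text
time: 35.08
tool_pos: [596.5, 14.9, 186.5]
tcp_rot: [-3.139, -0.003, 2.48]
contact_force: [0.8, -1.0, 0.4]
grip_width: 45.8
finger_force: 0.0
time: 35.7
tool_pos: [596.5, 15.0, 186.4]
tcp_rot: [-3.138, -0.0, 1.607]
contact_force: [-0.8, 0.6, -0.2]
grip_width: 49.9
finger_force: 0.0
time: 36.08
tool_pos: [597.3, 15.0, 187.4]
tcp_rot: [-3.14, 0.0, 1.447]
contact_force: [-0.2, 1.3, 0.3]
grip_width: 49.9
finger_force: 0.0
from [597.3  15.  187.4] yaw 82.9 -> tx -5.9 ty 1.0 tz 158.4 spin 0.1
```

```bash
python3 -m creep '[{"hand":0.54,"tx":0,"ty":0.001,"tz":0.05,"spin":0},{"hand":0.54,"tx":0,"ty":0,"tz":0.05,"spin":0},{"hand":0.54,"tx":0,"ty":0,"tz":0.045,"spin":0},{"hand":0.54,"tx":0,"ty":0,"tz":0.0128,"spin":0},{"hand":0.54,"tx":0,"ty":0,"tz":0,"spin":0}]'
python3 -m creep '[{"hand":0.54,"tx":-0.01,"ty":0,"tz":0,"spin":0},{"hand":0.54,"tx":-0.01,"ty":0,"tz":0,"spin":0},{"hand":0.54,"tx":-0.01,"ty":0,"tz":0,"spin":0},{"hand":0.54,"tx":0,"ty":0,"tz":0,"spin":0}]'
python3 - <<'E'
from h import *
plan(*jw(56,9.5),28.6,JT+90)
E
```

```text
time: 36.7
tool_pos: [599.0, 14.8, 30.5]
tcp_rot: [-3.141, -0.0, 1.445]
contact_force: [0.3, -0.3, 0.6]
grip_width: 49.8
finger_force: 0.0
time: 37.2
tool_pos: [595.3, -16.1, 31.0]
tcp_rot: [3.141, -0.0, 1.442]
contact_force: [0.0, 0.6, -0.3]
grip_width: 49.6
finger_force: 0.0
from [595.3 -16.1  31. ] yaw 82.6 -> tx -15.3 ty -0.9 tz 2.4 spin -0.1
```

```bash
python3 -m creep '[{"hand":0.54,"tx":0,"ty":0,"tz":0.002,"spin":0},{"hand":0.54,"tx":-0.003,"ty":0,"tz":0,"spin":0},{"hand":0.54,"tx":-0.003,"ty":0,"tz":0,"spin":0},{"hand":0.54,"tx":-0.003,"ty":0,"tz":0,"spin":0},{"hand":0.54,"tx":0,"ty":0,"tz":0,"spin":0}]'
python3 -m creep '[{"hand":0.54,"tx":-0.002,"ty":0,"tz":0,"spin":0},{"hand":0.54,"tx":0,"ty":0,"tz":0,"spin":0}]'
python3 -m creep '[{"hand":0.54,"tx":-0.0015,"ty":0,"tz":0,"spin":0},{"hand":0.54,"tx":0,"ty":0,"tz":0,"spin":0}]'
python3 -m creep '[{"hand":0.54,"tx":-0.0015,"ty":0,"tz":0,"spin":0},{"hand":0.54,"tx":0,"ty":0,"tz":0,"spin":0}]'
```

```text
time: 37.83
tool_pos: [594.0, -24.0, 28.4]
tcp_rot: [-3.141, -0.0, 1.444]
contact_force: [-0.7, -0.3, -0.2]
grip_width: 49.5
finger_force: 0.2
time: 38.08
tool_pos: [593.7, -25.8, 28.4]
tcp_rot: [-3.142, -0.0, 1.444]
contact_force: [0.7, 2.1, 0.3]
grip_width: 49.6
finger_force: 0.7
time: 38.33
tool_pos: [593.5, -27.4, 28.4]
tcp_rot: [-3.141, -0.0, 1.444]
contact_force: [-0.9, 1.2, -0.5]
grip_width: 49.6
finger_force: 0.7
time: 38.58
tool_pos: [593.3, -29.0, 28.4]
tcp_rot: [-3.142, 0.0, 1.444]
contact_force: [0.3, 0.9, -0.9]
grip_width: 49.6
finger_force: 0.6
```

```bash
python3 -m creep '[{"hand":0.54,"tx":-0.0015,"ty":0,"tz":0,"spin":0},{"hand":0.54,"tx":0,"ty":0,"tz":0,"spin":0}]'
python3 -m creep '[{"hand":0.54,"tx":-0.0015,"ty":0,"tz":0,"spin":0},{"hand":0.54,"tx":0,"ty":0,"tz":0,"spin":0}]'
python3 -m creep '[{"hand":0.54,"tx":-0.001,"ty":0,"tz":0,"spin":0},{"hand":0.54,"tx":0,"ty":0,"tz":0,"spin":0}]'
python3 -m creep '[{"hand":0.54,"tx":-0.001,"ty":0,"tz":0,"spin":0},{"hand":0.54,"tx":0,"ty":0,"tz":0,"spin":0}]'
```

```text
time: 38.83
tool_pos: [593.3, -29.2, 28.4]
tcp_rot: [3.142, -0.002, 1.444]
contact_force: [1.0, 6.5, -0.8]
grip_width: 49.5
finger_force: 3.5
time: 39.08
tool_pos: [593.3, -29.3, 28.5]
tcp_rot: [3.141, -0.003, 1.445]
contact_force: [2.5, 12.9, -1.9]
grip_width: 49.4
finger_force: 6.7
time: 39.33
tool_pos: [593.3, -29.3, 28.5]
tcp_rot: [3.141, -0.004, 1.445]
contact_force: [2.6, 16.7, -0.9]
grip_width: 49.6
finger_force: 8.8
time: 39.58
tool_pos: [593.3, -29.4, 28.5]
tcp_rot: [3.141, -0.005, 1.445]
contact_force: [3.8, 21.6, -1.1]
grip_width: 49.6
finger_force: 10.9
```

```bash
python3 -m creep '[{"hand":0.54,"tx":0.008,"ty":0,"tz":0,"spin":0},{"hand":0.54,"tx":0.03,"ty":0,"tz":0,"spin":0},{"hand":0.54,"tx":0,"ty":0,"tz":-0.06,"spin":0},{"hand":0.54,"tx":0,"ty":0,"tz":-0.06,"spin":0},{"hand":0.54,"tx":0,"ty":0,"tz":-0.05,"spin":0}]'
python3 -m creep '[{"hand":0.54,"tx":-0.04,"ty":0,"tz":0,"spin":0},{"hand":0.54,"tx":-0.03,"ty":0,"tz":0,"spin":0},{"hand":0.54,"tx":0,"ty":0,"tz":0,"spin":0},{"hand":0.54,"tx":0,"ty":0,"tz":0,"spin":0}]'
python3 - <<'E'
from h import *
w=cams.capture('wrist');np.savez('w6.npz',**w);im=w['color'][:,:,::-1]
p=np.array([(*jw(x,y),z) for x,y,z in ((6,0,52),(106,0,52),(6,0,12),(106,0,12),(110,-60,56),(22,-60,56),(0,44,56))]);q=w2px(w,p);print(q.round(1).tolist())
a=q.min(0).astype(int)-15;b=q.max(0).astype(int)+15;a=np.maximum(a,0)
cv2.imwrite('pics/w6.png',cv2.resize(im[a[1]:b[1],a[0]:b[0]],None,fx=4,fy=4,interpolation=cv2.INTER_CUBIC)[:600,:800]);print(a,((q-a)*4).round().tolist())
E
```

```text
time: 40.2
tool_pos: [597.8, 3.3, 201.1]
tcp_rot: [3.139, 0.001, 1.443]
contact_force: [1.1, 0.5, 0.1]
grip_width: 49.5
finger_force: 0.0
time: 40.7
tool_pos: [588.7, -65.4, 198.4]
tcp_rot: [-3.142, -0.0, 1.443]
contact_force: [0.6, 0.1, 0.7]
grip_width: 49.6
finger_force: 0.0
[[267.8, 171.8], [365.4, 171.5], [273.6, 166.6], [359.8, 166.4], [367.5, 228.2], [284.8, 228.4], [258.9, 127.5]]
[243 112] [[99.0, 239.0], [490.0, 238.0], [123.0, 218.0], [467.0, 218.0], [498.0, 465.0], [167.0, 465.0], [64.0, 62.0]]
```

View pics/w6.png

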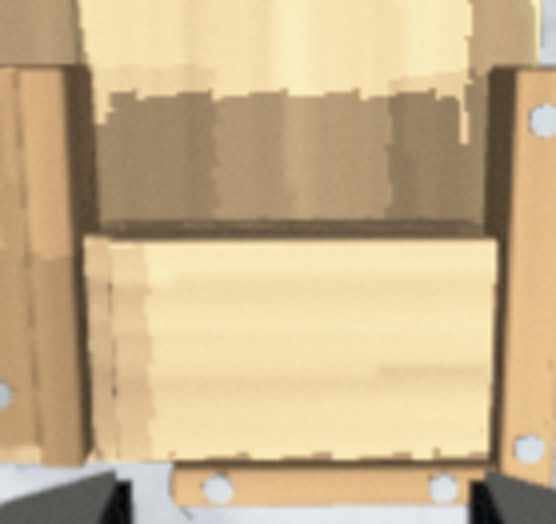

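The stack is flush now: the left faces line up with the predicted row of about 220–238. On to the wedge, cross-checking the rib in view w5.

```bash
python3 - <<'E'
from h import *
w=dict(np.load('w5.npz'))
f=lambda p,z:px2w(w,[(p[0]/2.66+220-.3,p[1]/2.66+20-.3)],z)[0].round(1)
A,B,C=f((390,404),26),f((410,440),26),f((662,182),26);print(A,B,C)
R=np.array([f(p,46)for p in((493,338),(517,376),(704,290),(686,250))]);print(R,R.mean(0))
d=R[2]-R[1];e=R[3]-R[0];print('axis yaw',[math.degrees(math.atan2(-v[0],v[1])) for v in(d,e,C-A)],np.hypot(*d[:2]),np.hypot(*(R[0]-R[1])[:2]))
c=cams.capture('top');h=cv2.cvtColor(c['color'],cv2.COLOR_RGB2HSV);m=cv2.inRange(h,(5,90,50),(18,255,255));m[:160]=0;m[215:]=0;m[:,:205]=0;m[:,262:]=0
for r,k in blobs(c,26,m): print(r.round(1))
plan(609,178.4,110,110.5)
E
```

```text
[637.2 102.   26. ] [653.1 108.8  26. ] [566. 213.  26.]
[[614.3 139.2  46. ]
 [629.6 147.4  46. ]
 [606.9 217.9  46. ]
 [591.8 211.3  46. ]] [610.65 178.95  46.  ]
axis yaw [17.8478221891439, 17.33139775981612, 32.67779476458412] 74.06443140941542 17.358859409535015
[615.2 163.4 128.9  42.  -61. ]
from [588.7 -64.8 198.3] yaw 82.8 -> tx 243.8 ty -10.6 tz 88.3 spin -27.7
```

```bash
python3 - <<'E'
from h import *
w=dict(np.load('w1.npz'))
for z in(0,40,90): print(z,px2w(w,[(498,137),(498,205),(535,140),(538,235),(640,205)],z).round().tolist())
E
python3 -m creep '[{"hand":0.54,"tx":0.061,"ty":-0.0024,"tz":0,"spin":0},{"hand":0.54,"tx":0.061,"ty":-0.0024,"tz":0,"spin":0},{"hand":0.54,"tx":0.061,"ty":-0.0024,"tz":0,"spin":0},{"hand":0.54,"tx":0.061,"ty":-0.0024,"tz":0,"spin":0},{"hand":0.54,"tx":0,"ty":0,"tz":0,"spin":0}]'
python3 -m creep '[{"hand":0.54,"tx":0,"ty":0,"tz":0,"spin":-8.7},{"hand":0.54,"tx":0,"ty":0,"tz":0,"spin":-8.7},{"hand":0.54,"tx":0,"ty":0,"tz":0,"spin":-8.7},{"hand":0.54,"tx":0,"ty":0,"tz":0,"spin":0},{"hand":0.54,"tx":0,"ty":0,"tz":0,"spin":0}]'
python3 - <<'E'
from h import *
plan(610,178.7,43,109)
w=cams.capture('wrist');np.savez('w7.npz',**w);cv2.imwrite('pics/w7.png',w['color'][:,:,::-1])
E
```

```text
0 [[559.0, 265.0, 0.0], [654.0, 268.0, 0.0], [569.0, 316.0, 0.0], [707.0, 330.0, 0.0], [680.0, 482.0, 0.0]]
40 [[555.0, 240.0, 40.0], [640.0, 243.0, 40.0], [564.0, 286.0, 40.0], [688.0, 299.0, 40.0], [664.0, 435.0, 40.0]]
90 [[550.0, 209.0, 90.0], [623.0, 212.0, 90.0], [558.0, 248.0, 90.0], [664.0, 259.0, 90.0], [643.0, 376.0, 90.0]]
time: 41.42
tool_pos: [609.3, 183.2, 198.0]
tcp_rot: [-3.141, -0.001, 1.451]
contact_force: [-1.3, -0.5, -0.9]
grip_width: 49.4
finger_force: 0.0
time: 42.05
tool_pos: [610.1, 177.5, 198.5]
tcp_rot: [-3.142, 0.0, 1.896]
contact_force: [-0.0, 0.3, 0.3]
grip_width: 49.8
finger_force: 0.0
from [610.1 177.5 198.5] yaw 108.6 -> tx 1.2 ty 0.3 tz 155.5 spin -0.4
```

View pics/w7.png

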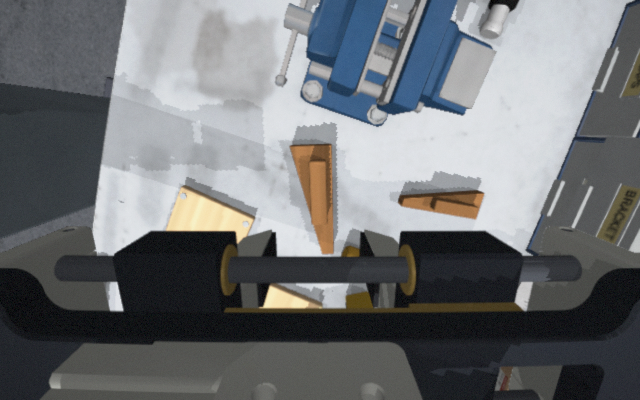

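```bash
python3 - <<'E'
from h import *
w=dict(np.load('w7.npz'));im=w['color'][:,:,::-1]
b=im[135:265,275:345];v=cv2.cvtColor(b,cv2.COLOR_BGR2GRAY)
cv2.imwrite('pics/w7b.png',cv2.resize(b,None,fx=4.5,fy=4.5,interpolation=cv2.INTER_CUBIC))
E
```

```text
(no output)
```

View pics/w7b.png

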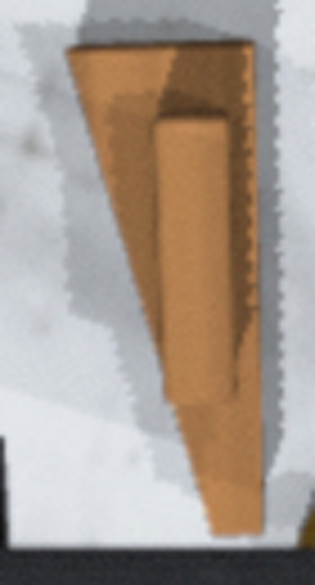

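```bash
python3 - <<'E'
from h import *
w=dict(np.load('w7.npz'))
f=lambda p,z:px2w(w,[(p[0]/4.5+275-.4,p[1]/4.5+135-.4)],z)[0,:2]
R=[f(p,46) for p in((156,118),(227,115),(236,402),(168,403))];B=[f(p,26) for p in((68,47),(254,42),(263,533),(211,535))]
yaw=lambda d:round(math.degrees(math.atan2(-d[0],d[1])),1)
print('rib',np.mean(R,0),yaw(R[0]-R[3]),yaw(R[1]-R[2]),np.hypot(*(R[0]-R[3])),'straight',yaw(B[1]-B[2]),np.hypot(*(B[1]-B[2])),np.hypot(*(B[0]-B[1])))
a=math.radians(19);y=np.array([-math.sin(a),math.cos(a)]);x=np.array([math.cos(a),math.sin(a)])
print('from body',B[2]-16*x+80*y, B[1]-16*x-50*y)
plan(*np.mean(R,0),43,109)
E
```

```text
rib [610.71070239 178.51233201] 20.6 20.8 69.17395790428135 straight 20.3 128.93447371459354 45.06314560258184
from body [611.4024054  180.27183279] [608.89137584 178.2425116 ]
from [610.1 177.5 198.5] yaw 108.7 -> tx 0.8 ty 0.9 tz 155.5 spin -0.3
```

```bash
python3 -m creep '[{"hand":0.54,"tx":0.001,"ty":0.001,"tz":0.05,"spin":-1.8},{"hand":0.54,"tx":0,"ty":0,"tz":0.05,"spin":0},{"hand":0.54,"tx":0,"ty":0,"tz":0.04,"spin":0},{"hand":0.54,"tx":0,"ty":0,"tz":0.015,"spin":0},{"hand":0.54,"tx":0,"ty":0,"tz":0,"spin":0}]'
python3 -m creep '[{"hand":0.54,"tx":0,"ty":0,"tz":0,"spin":0},{"hand":0,"tx":0,"ty":0,"tz":0,"spin":0},{"hand":0,"tx":0,"ty":0,"tz":0,"spin":0},{"hand":0,"tx":0,"ty":0,"tz":0,"spin":0},{"hand":0,"tx":0,"ty":0,"tz":0,"spin":0}]'
python3 -m creep '[{"hand":0,"tx":0,"ty":0,"tz":-0.03,"spin":0},{"hand":0,"tx":0,"ty":0,"tz":-0.05,"spin":0},{"hand":0,"tx":0,"ty":0,"tz":-0.05,"spin":0},{"hand":0,"tx":0,"ty":0,"tz":-0.02,"spin":0},{"hand":0,"tx":0,"ty":0,"tz":0,"spin":0}]'
python3 -c "
from h import *
plan(*jw(-66,106),56,JT+90)"
```

```text
time: 42.72
tool_pos: [610.7, 178.9, 43.2]
tcp_rot: [-3.141, -0.0, 1.93]
contact_force: [0.1, -1.5, 0.1]
grip_width: 49.4
finger_force: 0.0
time: 43.35
tool_pos: [610.8, 179.0, 43.7]
tcp_rot: [3.141, -0.0, 1.93]
contact_force: [-0.4, -0.5, 0.8]
grip_width: 17.8
finger_force: 30.0
time: 43.98
tool_pos: [611.4, 179.1, 195.0]
tcp_rot: [3.138, 0.001, 1.931]
contact_force: [-0.5, 0.2, -1.4]
grip_width: 18.0
finger_force: 30.0
from [611.4 179.1 195. ] yaw 110.6 -> tx -47.8 ty -154.5 tz 139.0 spin 27.9
```

```bash
python3 -m creep '[{"hand":0,"tx":-0.0159,"ty":-0.0515,"tz":0,"spin":0},{"hand":0,"tx":-0.0159,"ty":-0.0515,"tz":0,"spin":0},{"hand":0,"tx":-0.0159,"ty":-0.0515,"tz":0,"spin":0},{"hand":0,"tx":0,"ty":0,"tz":0,"spin":9.3},{"hand":0,"tx":0,"ty":0,"tz":0,"spin":9.3}]'
python3 -m creep '[{"hand":0,"tx":0,"ty":0,"tz":0.03,"spin":9.3},{"hand":0,"tx":0,"ty":0,"tz":0.05,"spin":0},{"hand":0,"tx":0,"ty":0,"tz":0.03,"spin":0},{"hand":0,"tx":0,"ty":0,"tz":0,"spin":0},{"hand":0,"tx":0,"ty":0,"tz":0,"spin":0}]'
python3 - <<'E'
from h import *
plan(*jw(-66,106),56,JT+90)
w=cams.capture('wrist');cv2.imwrite('pics/w8.png',w['color'][:,:,::-1]);np.savez('w8.npz',**w)
E
```

```text
time: 44.6
tool_pos: [481.6, 79.5, 192.0]
tcp_rot: [-3.139, -0.0, 1.6]
contact_force: [-0.0, 0.7, -1.1]
grip_width: 17.8
finger_force: 30.0
time: 45.22
tool_pos: [483.1, 79.9, 83.8]
tcp_rot: [3.142, -0.0, 1.444]
contact_force: [0.1, -0.7, -0.8]
grip_width: 17.9
finger_force: 30.0
from [483.1  79.9  83.8] yaw 82.7 -> tx 0.1 ty 0.5 tz 27.8 spin -0.0
```

View pics/w8.png

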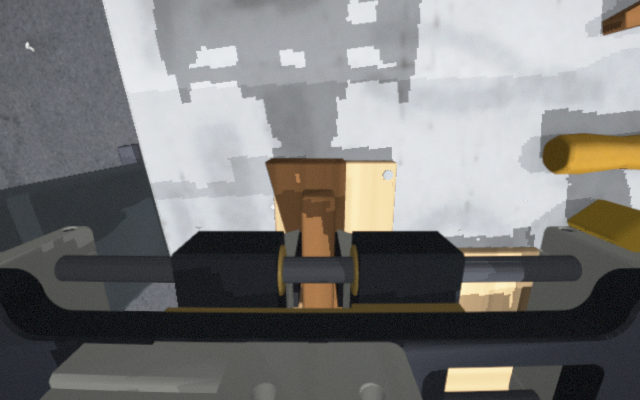

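The wedge hangs centred over the tongue. I've viewed 15 pictures, one over the limit of 14, so from here I'll check by numbers only. Lowering and sliding it in.

```bash
python3 -m creep '[{"hand":0,"tx":0,"ty":0,"tz":0.015,"spin":0},{"hand":0,"tx":0,"ty":0,"tz":0.009,"spin":0},{"hand":0,"tx":0,"ty":0,"tz":0.003,"spin":0},{"hand":0,"tx":0,"ty":0,"tz":0,"spin":0},{"hand":0,"tx":0,"ty":0,"tz":0,"spin":0}]'
python3 -m creep '[{"hand":0,"tx":-0.01,"ty":0.002,"tz":0,"spin":0},{"hand":0,"tx":-0.01,"ty":0.002,"tz":0,"spin":0},{"hand":0,"tx":-0.01,"ty":0.002,"tz":0,"spin":0},{"hand":0,"tx":0,"ty":0,"tz":0,"spin":0},{"hand":0,"tx":0,"ty":0,"tz":0,"spin":0}]'
python3 -c "
from h import *
plan(*jw(-60,76),56,JT+90);print(get_obs()['contact_force'],get_obs()['moment'])"
```

```text
time: 45.9
tool_pos: [483.1, 79.9, 56.6]
tcp_rot: [3.141, -0.0, 1.444]
contact_force: [0.0, -0.6, -1.6]
grip_width: 17.6
finger_force: 30.0
time: 46.52
tool_pos: [485.0, 49.3, 56.4]
tcp_rot: [-3.142, -0.0, 1.443]
contact_force: [-0.1, -0.6, -1.5]
grip_width: 17.8
finger_force: 30.0
from [485.   49.3  56.4] yaw 82.7 -> tx 0.2 ty 0.7 tz 0.4 spin -0.1
[-0.12020241 -0.59814082 -1.47740405] [-0.08476312  0.04914695 -0.01240008]
```

```bash
python3 -m creep '[{"hand":0,"tx":-0.007,"ty":0.0015,"tz":0,"spin":0},{"hand":0,"tx":-0.007,"ty":0.0015,"tz":0,"spin":0},{"hand":0,"tx":-0.007,"ty":0.0015,"tz":0,"spin":0},{"hand":0,"tx":0,"ty":0,"tz":0.001,"spin":0},{"hand":0,"tx":0,"ty":0,"tz":0.001,"spin":0}]'
python3 -m creep '[{"hand":0,"tx":0,"ty":0,"tz":0,"spin":0},{"hand":0.45,"tx":0,"ty":0,"tz":0,"spin":0},{"hand":0.45,"tx":0,"ty":0,"tz":0,"spin":0},{"hand":0.45,"tx":0,"ty":0,"tz":0,"spin":0}]'
python3 -m creep '[{"hand":0.45,"tx":0,"ty":0,"tz":-0.04,"spin":0},{"hand":0,"tx":0.06,"ty":-0.01,"tz":-0.04,"spin":0},{"hand":0,"tx":0.05,"ty":0,"tz":0,"spin":0},{"hand":0,"tx":0,"ty":0,"tz":0,"spin":0},{"hand":0,"tx":0,"ty":0,"tz":0,"spin":0}]'
python3 -c "
from h import *
plan(*jw(-57,145),32,JT+90)"
```

```text
time: 47.15
tool_pos: [486.6, 27.2, 55.6]
tcp_rot: [-3.141, 0.001, 1.444]
contact_force: [-10.3, -3.7, 22.7]
grip_width: 17.6
finger_force: 30.0
time: 47.65
tool_pos: [487.2, 28.1, 54.4]
tcp_rot: [3.141, -0.0, 1.444]
contact_force: [-0.5, 0.2, 0.6]
grip_width: 40.1
finger_force: 0.0
time: 48.28
tool_pos: [490.9, 129.6, 128.4]
tcp_rot: [-3.141, 0.0, 1.445]
contact_force: [-0.2, -0.4, -0.2]
grip_width: 6.0
finger_force: 0.0
from [490.9 129.6 128.4] yaw 82.8 -> tx -11.2 ty 8.0 tz 96.4 spin 0.0
```

```bash
python3 -m creep '[{"hand":0,"tx":-0.008,"ty":0.005,"tz":0.05,"spin":0},{"hand":0,"tx":0,"ty":0,"tz":0.045,"spin":0},{"hand":0,"tx":0,"ty":0,"tz":0,"spin":0},{"hand":0,"tx":0,"ty":0,"tz":0,"spin":0}]'
python3 -m creep '[{"hand":0,"tx":-0.01,"ty":0.001,"tz":0,"spin":0},{"hand":0,"tx":-0.01,"ty":0.001,"tz":0,"spin":0},{"hand":0,"tx":-0.008,"ty":0.001,"tz":0,"spin":0},{"hand":0,"tx":0,"ty":0,"tz":0,"spin":0}]'
python3 -m creep '[{"hand":0,"tx":-0.006,"ty":0.001,"tz":0,"spin":0},{"hand":0,"tx":-0.006,"ty":0.001,"tz":0,"spin":0},{"hand":0,"tx":0,"ty":0,"tz":0,"spin":0}]'
python3 -c "
from h import *
plan(*jw(-50,74.5),32,JT+90)"
```

```text
time: 48.78
tool_pos: [496.0, 120.6, 34.9]
tcp_rot: [3.14, -0.0, 1.443]
contact_force: [0.4, 1.2, 0.2]
grip_width: 0.6
finger_force: 0.0
time: 49.28
tool_pos: [494.8, 92.3, 34.1]
tcp_rot: [3.141, -0.0, 1.442]
contact_force: [-0.3, 0.4, 0.6]
grip_width: 0.2
finger_force: 0.0
time: 49.65
tool_pos: [495.1, 80.5, 33.7]
tcp_rot: [-3.142, 0.0, 1.443]
contact_force: [-0.4, -0.5, 0.1]
grip_width: 0.6
finger_force: 0.0
from [495.1  80.5  33.7] yaw 82.7 -> tx -33.5 ty 4.7 tz 1.7 spin -0.1
```

```bash
python3 -m creep '[{"hand":0,"tx":-0.004,"ty":0.0007,"tz":0,"spin":0},{"hand":0,"tx":-0.004,"ty":0.0007,"tz":0,"spin":0},{"hand":0,"tx":0,"ty":0,"tz":0,"spin":0}]'
python3 -m creep '[{"hand":0,"tx":-0.004,"ty":0.0007,"tz":0,"spin":0},{"hand":0,"tx":-0.004,"ty":0.0007,"tz":0,"spin":0},{"hand":0,"tx":0,"ty":0,"tz":0,"spin":0}]'
python3 -m creep '[{"hand":0,"tx":-0.003,"ty":0.0006,"tz":0,"spin":0},{"hand":0,"tx":-0.003,"ty":0.0006,"tz":0,"spin":0},{"hand":0,"tx":0,"ty":0,"tz":0,"spin":0}]'
python3 -c "
from h import *
plan(*jw(-50,74.5),32,JT+90)"
```

```text
time: 50.02
tool_pos: [495.7, 72.6, 33.9]
tcp_rot: [3.141, -0.0, 1.443]
contact_force: [0.2, 1.7, -0.5]
grip_width: 0.3
finger_force: 0.7
time: 50.4
tool_pos: [496.3, 64.4, 34.0]
tcp_rot: [3.141, -0.0, 1.443]
contact_force: [1.5, 2.6, -0.2]
grip_width: 0.6
finger_force: 1.2
time: 50.78
tool_pos: [496.7, 58.6, 33.9]
tcp_rot: [3.141, -0.0, 1.444]
contact_force: [1.4, 3.3, 0.6]
grip_width: 0.2
finger_force: 1.9
from [496.7  58.6  33.9] yaw 82.7 -> tx -11.9 ty 0.3 tz 1.9 spin -0.0
```

```bash
python3 -m creep '[{"hand":0,"tx":-0.003,"ty":0.0,"tz":0,"spin":0},{"hand":0,"tx":-0.003,"ty":0,"tz":0,"spin":0},{"hand":0,"tx":0,"ty":0,"tz":0,"spin":0}]'
python3 -m creep '[{"hand":0,"tx":-0.002,"ty":0.0,"tz":0,"spin":0},{"hand":0,"tx":0,"ty":0,"tz":0,"spin":0}]'
python3 -m creep '[{"hand":0,"tx":-0.0015,"ty":0.0,"tz":0,"spin":0},{"hand":0,"tx":0,"ty":0,"tz":0,"spin":0}]'
python3 -m creep '[{"hand":0,"tx":-0.0015,"ty":0.0,"tz":0,"spin":0},{"hand":0,"tx":0,"ty":0,"tz":0,"spin":0}]'
```

```text
time: 51.15
tool_pos: [496.6, 53.0, 34.2]
tcp_rot: [3.139, -0.001, 1.443]
contact_force: [3.5, 6.0, 0.7]
grip_width: 0.5
finger_force: 3.4
time: 51.4
tool_pos: [496.7, 51.2, 34.3]
tcp_rot: [3.138, -0.001, 1.444]
contact_force: [5.4, 7.3, -0.2]
grip_width: 0.8
finger_force: 4.0
time: 51.65
tool_pos: [496.7, 49.8, 34.3]
tcp_rot: [3.138, -0.001, 1.443]
contact_force: [5.5, 8.4, -0.1]
grip_width: 0.4
finger_force: 4.4
time: 51.9
tool_pos: [496.5, 48.4, 34.3]
tcp_rot: [3.138, -0.001, 1.443]
contact_force: [6.0, 7.7, -0.6]
grip_width: 0.3
finger_force: 4.4
```

```bash
python3 -m creep '[{"hand":0,"tx":-0.0015,"ty":0.0015,"tz":0,"spin":0},{"hand":0,"tx":0,"ty":0,"tz":0,"spin":0}]'
python3 -m creep '[{"hand":0,"tx":-0.0015,"ty":0.0005,"tz":0,"spin":0},{"hand":0,"tx":0,"ty":0,"tz":0,"spin":0}]'
python3 -m creep '[{"hand":0,"tx":-0.0015,"ty":0.0005,"tz":0,"spin":0},{"hand":0,"tx":0,"ty":0,"tz":0,"spin":0}]'
python3 -m creep '[{"hand":0,"tx":-0.0015,"ty":0.0003,"tz":0,"spin":0},{"hand":0,"tx":0,"ty":0,"tz":0,"spin":0}]'
python3 -c "
from h import *
plan(*jw(-50,74.5),32,JT+90)"
```

```text
time: 52.15
tool_pos: [496.6, 47.9, 34.2]
tcp_rot: [3.141, -0.003, 1.443]
contact_force: [2.7, 15.4, 2.9]
grip_width: 0.1
finger_force: 7.6
time: 52.4
tool_pos: [496.6, 47.8, 34.2]
tcp_rot: [3.141, -0.005, 1.443]
contact_force: [2.7, 23.2, 4.5]
grip_width: 0.5
finger_force: 11.8
time: 52.65
tool_pos: [496.6, 47.7, 34.2]
tcp_rot: [-3.141, -0.007, 1.442]
contact_force: [3.1, 31.7, 4.5]
grip_width: 0.4
finger_force: 15.9
time: 52.9
tool_pos: [496.6, 47.6, 34.2]
tcp_rot: [-3.141, -0.008, 1.442]
contact_force: [2.8, 40.8, 4.9]
grip_width: 0.5
finger_force: 20.1
from [496.6  47.6  34.2] yaw 82.6 -> tx -1.0 ty -1.0 tz 2.2 spin -0.1
```

```bash
python3 -m creep '[{"hand":0,"tx":0.01,"ty":0,"tz":0,"spin":0},{"hand":0,"tx":0.02,"ty":0,"tz":0,"spin":0},{"hand":0,"tx":0,"ty":0,"tz":-0.06,"spin":0},{"hand":0,"tx":0,"ty":0,"tz":-0.06,"spin":0},{"hand":0,"tx":0,"ty":0,"tz":-0.05,"spin":0}]'
python3 -m creep '[{"hand":0,"tx":-0.06,"ty":0.02,"tz":0,"spin":0},{"hand":0,"tx":-0.06,"ty":0.02,"tz":0,"spin":0},{"hand":0,"tx":-0.05,"ty":0,"tz":0,"spin":0},{"hand":0,"tx":0,"ty":0,"tz":0,"spin":0},{"hand":0,"tx":0,"ty":0,"tz":0,"spin":0}]'
python3 - <<'E'
from h import *
w=cams.capture('wrist');np.savez('w9.npz',**w);im=w['color']
hsv=cv2.cvtColor(im,cv2.COLOR_RGB2HSV)
# wedge prediction at home and the hue/sat contrast there
P=lambda pts:w2px(w,[(*jw(x,y),z) for x,y,z in pts]).round(1).tolist()
print('rib top pred',P([(-57,50,58),(-39,50,58),(-39,-20,58),(-57,-20,58)]),'thick end pred',P([(-78.5,65,38),(-32,65,38)]))
m=cv2.inRange(hsv,(5,130,60),(17,255,255));m[230:]=0
for k in cv2.findContours(m,cv2.RETR_EXTERNAL,cv2.CHAIN_APPROX_NONE)[0]:
    if cv2.contourArea(k)>150:
        a=cv2.approxPolyDP(k,2,True).reshape(-1,2);print('brown',a.tolist())
        q=px2w(w,a,38)[:,:2]-JO;c,s=math.cos(math.radians(JT)),math.sin(math.radians(JT));print((q@np.array([[c,-s],[s,c]])).round(1).tolist())
print('hsv row of plate/jaw',P([(10,-30,56),(12,-30,52),(108,-30,52)]))
E
```

```text
time: 53.52
tool_pos: [500.1, 70.5, 205.8]
tcp_rot: [-3.141, 0.001, 1.443]
contact_force: [1.3, 0.2, -0.0]
grip_width: 0.3
finger_force: 0.0
time: 54.15
tool_pos: [517.9, -101.0, 203.4]
tcp_rot: [-3.14, -0.0, 1.443]
contact_force: [0.8, -0.1, -0.2]
grip_width: 0.3
finger_force: 0.0
rib top pred [[266.4, 72.7], [285.4, 72.6], [287.5, 147.8], [269.5, 147.9]] thick end pred [[247.8, 60.6], [294.2, 60.3]]
brown [[250, 63], [270, 132], [271, 147], [276, 152], [286, 187], [294, 187], [294, 63]]
[[-76.4, 62.8], [-59.1, -4.8], [-58.7, -20.4], [-53.6, -25.7], [-44.0, -64.0], [-35.1, -64.0], [-32.3, 62.5]]
hsv row of plate/jaw [[336.2, 157.6], [337.9, 157.2], [430.8, 157.2]]
```

The wedge measures as home: thick end at jig y 62.6 (65 nominal) and straight side at x -32.3 (-32 nominal). One numeric check of the stack's edges.

```bash
python3 - <<'E'
from h import *
w=dict(np.load('w9.npz'));g=cv2.cvtColor(w['color'],cv2.COLOR_RGB2GRAY).astype(np.float32)
def prof(pts):
    p=w2px(w,[(*jw(*a[:2]),a[2]) for a in pts]).astype(np.float32);return cv2.remap(g,p[:,0].copy(),p[:,1].copy(),cv2.INTER_LINEAR).ravel().astype(int).tolist()
for x in(30,60,90): print('y -8..14 at x',x,prof([(x,y,52) for y in range(-8,15)]))
for y in(-10,-25): print('x 2..20',prof([(x,y,52) for x in range(2,21)]),'x 100..116',prof([(x,y,52) for x in range(100,117)]))
E
```

```text
y -8..14 at x 30 [237, 240, 240, 238, 238, 237, 237, 230, 149, 147, 148, 150, 150, 148, 148, 149, 148, 147, 147, 149, 149, 148, 150]
y -8..14 at x 60 [236, 239, 239, 239, 238, 236, 237, 231, 164, 167, 169, 170, 169, 169, 169, 170, 170, 169, 167, 168, 169, 169, 169]
y -8..14 at x 90 [235, 239, 239, 238, 236, 236, 237, 228, 167, 142, 140, 139, 138, 138, 140, 141, 138, 139, 139, 138, 137, 138, 138]
x 2..20 [194, 191, 189, 187, 184, 182, 179, 166, 173, 231, 239, 240, 240, 239, 239, 240, 240, 239, 238] x 100..116 [229, 230, 230, 229, 226, 223, 221, 221, 218, 180, 119, 111, 145, 176, 192, 194, 193]
x 2..20 [194, 192, 189, 188, 187, 185, 183, 164, 149, 210, 228, 231, 230, 231, 231, 231, 231, 231, 231] x 100..116 [230, 227, 227, 227, 227, 226, 227, 227, 218, 184, 125, 107, 143, 180, 192, 195, 192]
```

```bash
python3 -c "
from plant import close_job
print(close_job())"
```

```text
the job is handed in; nothing more can be done
None
```

The job is handed in, verdict not shown: measurements before hand-in had all four plates flush to the side stop and tight against the fence with the wedge home, but I viewed 15 pictures, one over the limit of 14.

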